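# Clamp two trestle-leg tubes from the sloped bin

### The job

Take the two blue square tubes out of the sloped bin and lay one in each cradle of the twin tube clamp, seated flat and centred end to end, leaving the timber blank, the aluminium bar and everything else on the bench where they are. Then swing the yellow strap right down over both tubes, and after that swing the bolt with the black knob fully upright into the strap's slot. Let go of everything.

Things in the scene. Friction and masses are not known exactly. Their poses are not given: they have to be found in the camera images.
- bin: Plywood bin, fixed, its white floor sloping at 30 degrees, low end away from the robot. Origin on the table under the middle of the row of parts; x horizontal, uphill (roughly towards the robot), y along the row, z up. One part lies lengthwise up the slope in each of 4 compartments (which is where varies), low end against the lip, centre at x = 0, z = 83 mm; its top face is square to the 30 degree slope.
- bin_floor (a point): Middle of the low edge of the bin's sloping floor, 30 mm above the table (x = -56 mm in the bin's frame). The floor is 190 mm long. Compartments are 105 mm wide inside, centred at y = -165, -55, 55 and 165 mm; parts lie up to 5 mm off the middle. Square to the floor, partitions and sides (5 mm thick) stand 45 mm high, the front lip 25 mm, the back 60 mm.
- carry_bar (a point): Middle of the round 16 mm carry bar that runs along the bin's y, over all compartments, at x = 31 mm, z = 219 mm in the bin's frame, on posts at y = -226 and 226 mm. It is in the way of a vertical gripper over the middle of the parts, and of a part lifted straight up.
- tube_a: Blue square tube 150 x 36 x 36 mm with black end plugs, about 0.2 kg, loose. Origin at its centre, x along its length; in the bin x points up the slope.
- tube_b: The other blue square tube, the same as tube_a; either tube may go into either cradle.
- clamp: Twin tube clamp, fixed on the bench. Origin under its middle on the table; x away from the robot along the cradles, y left, z up. Base plate 180 x 180 x 10 mm. Two cradles along x at y = 50 and -50 mm, each of two aluminium U brackets 18 mm long centred at x = 45 and -45 mm; between the brackets (72 mm) the tube's sides are free for fingers.
- cradle_left (a point): Where the centre of a seated tube belongs in the left cradle (x = 0, y = 50, z = 48 mm in the clamp's frame); x along the cradle. U brackets: floor at z = 30 mm, inside width 44 mm, straight cheeks up to z = 52 mm, then flared outwards up to 64 mm.
- cradle_right (a point): The same for the right cradle (y = -50 mm).
- strap (a joint): Angle of the yellow hinged strap, rad: 0 = right down, level over both tubes; 1.6 to 1.9 at the start, standing up or leaning away from the robot. A stiff hinge (0.3 N m): it stays where it is left. It can be pushed over from behind and then down with closed fingers.
- strap_hinge (a point): Middle of the strap's hinge axis, which is parallel to the clamp's y at x = 80 mm, z = 73.5 mm in its frame, between two ears (|y| under 25 mm, up to z = 84 mm). At 0 the strap points from here to the clamp's -x.
- strap_mid (a point): Centre of the strap's crosspiece (40 mm x 144 mm along y), 80 mm from the hinge axis, in the middle of the 12 mm thick plate. The strap reaches 140 mm from the axis: a spine 30 mm wide, the crosspiece, and at the end a fork 50 mm wide with an open 18 mm slot that starts 112 mm from the axis.
- bolt (a joint): Angle of the swing bolt in rad: 0 = upright in the slot of the closed strap; about 1.3 to 1.5 at the start, lying towards the robot. Its axis is parallel to the clamp's y at x = -40 mm, y = 0, z = 26 mm. It stays where it is left (about 0.1 N m).
- bolt_hinge (a point): Middle of the bolt's hinge axis.
- bolt_knob (a point): Centre of the bolt's black knob, 85 mm from its hinge axis: a cylinder 24 mm in diameter and 28 mm long on the 10 mm bolt's end. Upright, it stands clear above the strap (underside of the knob at z = 97 mm, strap's top at 80 mm).
- timber: Brown timber blank 150 x 36 x 36 mm in the bin; leave it there. Origin at its centre, x along its length.
- alu_bar: Bare aluminium bar 150 x 30 x 36 mm in the bin; leave it there. Origin at its centre, x along its length.
- tape: Bystander: roll of brown tape, 92 mm across, 36 mm high. Origin under its centre.
- glue: Bystander: yellow glue bottle, 60 mm across, 170 mm high. Origin under its centre.
- driver: Bystander: screwdriver 190 mm long, lying on the bench. Origin at the underside, x along it.
- tin: Bystander: closed steel tin, 84 mm across, 90 mm high. Origin under its centre.
- offcut: Bystander: flat wooden offcut 140 x 90 x 18 mm. Origin under its centre.
Mind the look-alikes: they are no part of the job. What is shaped like the tube_b but turquoise is not meant.

How it is judged:
On the way, in this order (a step that is already met when the one before it is completed fails the run):
1. both blue tubes lie seated in the cradles, let go, with the strap still open (((x of tube_a in the frame of cradle_left between -0.02 and 0.02 m and y of tube_a in the frame of cradle_left between -0.007 and 0.007 m and z of tube_a in the frame of cradle_left between -0.005 and 0.005 m and angle between the x axis of tube_a and the x axis of clamp, either way round below 0.12 rad) or (x of tube_a in the frame of cradle_right between -0.02 and 0.02 m and y of tube_a in the frame of cradle_right between -0.007 and 0.007 m and z of tube_a in the frame of cradle_right between -0.005 and 0.005 m and angle between the x axis of tube_a and the x axis of clamp, either way round below 0.12 rad)) and ((x of tube_b in the frame of cradle_left between -0.02 and 0.02 m and y of tube_b in the frame of cradle_left between -0.007 and 0.007 m and z of tube_b in the frame of cradle_left between -0.005 and 0.005 m and angle between the x axis of tube_b and the x axis of clamp, either way round below 0.12 rad) or (x of tube_b in the frame of cradle_right between -0.02 and 0.02 m and y of tube_b in the frame of cradle_right between -0.007 and 0.007 m and z of tube_b in the frame of cradle_right between -0.005 and 0.005 m and angle between the x axis of tube_b and the x axis of clamp, either way round below 0.12 rad)) and contact force between the fingers and tube_a below 0.1 N and contact force between the fingers and tube_b below 0.1 N and value of joint strap above 0.8 rad), for 0.2 s.
2. the strap is down over both tubes while the bolt is still out of the slot (((x of tube_a in the frame of cradle_left between -0.02 and 0.02 m and y of tube_a in the frame of cradle_left between -0.007 and 0.007 m and z of tube_a in the frame of cradle_left between -0.005 and 0.005 m and angle between the x axis of tube_a and the x axis of clamp, either way round below 0.12 rad) or (x of tube_a in the frame of cradle_right between -0.02 and 0.02 m and y of tube_a in the frame of cradle_right between -0.007 and 0.007 m and z of tube_a in the frame of cradle_right between -0.005 and 0.005 m and angle between the x axis of tube_a and the x axis of clamp, either way round below 0.12 rad)) and ((x of tube_b in the frame of cradle_left between -0.02 and 0.02 m and y of tube_b in the frame of cradle_left between -0.007 and 0.007 m and z of tube_b in the frame of cradle_left between -0.005 and 0.005 m and angle between the x axis of tube_b and the x axis of clamp, either way round below 0.12 rad) or (x of tube_b in the frame of cradle_right between -0.02 and 0.02 m and y of tube_b in the frame of cradle_right between -0.007 and 0.007 m and z of tube_b in the frame of cradle_right between -0.005 and 0.005 m and angle between the x axis of tube_b and the x axis of clamp, either way round below 0.12 rad)) and value of joint strap below 0.06 rad and value of joint bolt above 0.7 rad), for 0.2 s.
3. the bolt is upright in the slot (value of joint strap below 0.06 rad and value of joint bolt below 0.12 rad), for 0.2 s.
At the end, for the whole second after the job is handed in: Each blue tube lies in a cradle of its own: within 20 mm of centred lengthwise, 7 mm sideways and 5 mm in height, aligned within 0.12 rad, at rest; the strap is within 0.06 rad of fully down and the bolt within 0.12 rad of upright; nothing else has been shifted by more than 30 mm (all of step 3 and ((x of tube_a in the frame of cradle_left between -0.02 and 0.02 m and y of tube_a in the frame of cradle_left between -0.007 and 0.007 m and z of tube_a in the frame of cradle_left between -0.005 and 0.005 m and angle between the x axis of tube_a and the x axis of clamp, either way round below 0.12 rad) or (x of tube_a in the frame of cradle_right between -0.02 and 0.02 m and y of tube_a in the frame of cradle_right between -0.007 and 0.007 m and z of tube_a in the frame of cradle_right between -0.005 and 0.005 m and angle between the x axis of tube_a and the x axis of clamp, either way round below 0.12 rad)) and ((x of tube_b in the frame of cradle_left between -0.02 and 0.02 m and y of tube_b in the frame of cradle_left between -0.007 and 0.007 m and z of tube_b in the frame of cradle_left between -0.005 and 0.005 m and angle between the x axis of tube_b and the x axis of clamp, either way round below 0.12 rad) or (x of tube_b in the frame of cradle_right between -0.02 and 0.02 m and y of tube_b in the frame of cradle_right between -0.007 and 0.007 m and z of tube_b in the frame of cradle_right between -0.005 and 0.005 m and angle between the x axis of tube_b and the x axis of clamp, either way round below 0.12 rad)) and linear speed of each of tube_a, tube_b below 0.02 m/s); the robot touches nothing.
It fails at once if the timber blank or the aluminium bar is shifted by more than 30 mm (distance of any of timber, alu_bar from where it was at the start of the episode above 0.03 m).
It fails at once if another thing on the bench is shifted by more than 30 mm (distance of any of tape, glue, driver, tin, offcut from where it was at the start of the episode above 0.03 m).
It also fails if it takes over 72 s, if anything falls off the work surface, if the arm or the gripper's body presses on something with over 40 N, if the wrist force passes 120 N, or if a joint passes its speed limit or range.

### The arm

A 7-joint arm with a two-finger parallel gripper is mounted at the origin on the work surface. World frame = base frame: x ahead of the robot, y to its left, z up, the work surface at z = 0. Lengths are in m, angles in rad, forces in N, time in s.
With the tool pointing down it reaches from about 0.35 to 0.9 m from the base axis. Payload 19.9 kg.
Tool frame: the origin (TCP) lies between the finger pads; the fingertips stand 25 mm ahead of it and the grasp point (between the pads) lies 6 mm ahead of it; z points along the fingers, y is the direction in which the jaws open and shut (so a half turn about z gives the same grasp; the last joint's range is limited). The gripper opens to 94 mm and grips with 3 to 60 N. Pads are 16 mm wide; open, the fingers measure 119 mm over their backs; the gripper's body (75 mm by 177 mm) begins 78 mm behind the grasp point.
Start: joints at [1.129, 0.417, -0.01, 1.614, 0.005, 1.111, -0.053], TCP at [0.244, -0.575, 0.23] pointing down, gripper open.
Joint ranges: [-2.81, 2.81], [-0.39, 2.02], [-1.27, 1.25], [0.06, 2.57], [-1.19, 4.33], [0.19, 2], [-2.82, 2.82]. Speed limits (rad/s): [1.89, 1.89, 2.39, 2.39, 3.01, 3.01, 3.01].

### API

Orientations are given as a 3x3 rotation matrix whose columns are the frame's x, y, z axes.
In Python, from bench import * gives the robot as it stands.
- The arm moves only by the shell command python3 -m crank 'ROWS' [FORCE]. ROWS is JSON, a list of rows, each an object with "translation": the shift along the tool's x, y, z in cm, a list of three; "delta_rot": the turn, a rotation vector about the tool's x, y, z in degrees, a list of three; "claw": the finger opening in cm, from 0 to 9.4. In form: [{"translation": [tx, ty, tz], "delta_rot": [wx, wy, wz], "claw": claw}, ...]. A call has 1 to 5 rows; each row is the pose to reach, as a shift and turn from the pose commanded when the call began, along the tool's axes at that moment; what a row does not reach only later rows make up. A row lasts 1/12 s, in which the tool goes at most 41.7 mm and 7.16 degrees, less where a joint would pass 70% of its speed; a pose out of reach is approached as far as the arm can. A call with a gripper value outside its range is refused whole. The fingers move at their own pace and stop on an object; FORCE is the grip in N (left out, the last holds). Time passes only in rows, so rows that repeat a pose let the fingers close. It gives the time, the measured TCP pose, the force and the opening at its end, in the units of the state.
- state(): the state, without advancing time (a new reading comes with each control period).
- capture(name): name is "side" or "top"; returns (picture, depth): 400x640x3 uint8, red, green, blue; 400x640 float32, m along the optical axis (not along the pixel's ray), 0 where there is no reading.
- camera_params(name): a dict with "vfov" (degrees; the focal length in pixels is half the picture's height over the tangent of half this angle, whatever the lens; pixels are square), "cx", "cy" (the principal point, pixels), "distortion" ([k1, k2, p1, p2, k3] as OpenCV has them; the pictures are not rectified), "rvec" (rotation vector, rad) and "tvec" (3), from world to camera coordinates, as OpenCV has them. Camera axes: x right, y down, z forward; pixel columns grow to the right and rows downward; lengths in m; the calibration is good to about 2 mm. A picture is of the moment at which its call begins. camera_params takes no time and is no camera call.
- hand_in(): hands the job in, once; it reports no verdict.
Trained networks look in the newest picture that a camera, given by its name, has taken for a name from the list of things; names that differ only in an ending like _2 or _b are one class to them, and where a whole thing is asked for, a point or a joint stands for the part that bears it (a point fixed in the world has none). Each returns a list of dicts, best first, with "score" (0 to 1); they miss things now and then, are a little off and sometimes report something else, mostly with a low value. They report only what shows in the picture. A call takes as long as a camera call. They do not tell look-alikes from the thing itself.
- boxes_of(camera, thing): "box" ([left, top, width, height] in pixels, round what is visible of it).
- masks_of(camera, thing): "pixels" (400x640 bool, what is visible of it) and "box" ([left, top, width, height] in pixels, round what is visible of it).
The state is a dict: "time_s": time; "joint_pos": joint angles; "qvel": joint speeds; "effort": joint torques, N m; "position": TCP position; "ee_rot": TCP orientation; "ft_force": force on the tool from outside, world axes, zero at the start; "torque": the same for the moment, N m; "gripper_width": finger opening in m.
Only numpy, scipy, OpenCV 4.12 (cv2) and the standard library are available. Lean on these libraries where they do the work, as an engineer would, in place of code of your own. Each camera call takes 0.05 s, during which the arm holds its last target.

## Working session

There is one attempt and no reset: what is moved stays moved. The work goes in short steps, Python scripts to look and compute and a shell command to move; the robot and the scene stay as the last step left them, time stands still between calls to the robot, and variables do not carry over. Pictures are saved under pics/ and viewed, and the job is handed in when it is done.

```bash
ls; mkdir -p pics
python3 - <<'E'
from bench import *
import cv2
print(state())
for n in("side","top"):
    p,d=capture(n); cv2.imwrite(f"pics/{n}0.png",p[:,:,::-1]); print(n,camera_params(n)); 
    import numpy as np; np.savez(f"{n}0.npz",p=p,d=d)
E
```

```text
pics
{'time_s': 0.0, 'joint_pos': array([ 1.12855445,  0.41795104, -0.01032636,  1.61412671,  0.00468637,
        1.11069174, -0.05301975]), 'qvel': array([ 0.00040489,  0.00018985, -0.00125548, -0.00080923, -0.00040148,
        0.00013971,  0.00168093]), 'effort': array([ 4.41326411e-04, -8.51242018e+01,  6.38386309e-01, -4.25995588e+01,
       -4.88925492e-02,  1.85688370e-02,  2.06144665e-05]), 'position': array([ 0.24369547, -0.5751829 ,  0.22985942]), 'ee_rot': array([[ 9.20770421e-01,  3.90104565e-01, -5.10070670e-04],
       [ 3.90104893e-01, -9.20769843e-01,  1.03370878e-03],
       [-6.64031751e-05, -1.15078954e-03, -9.99999336e-01]]), 'ft_force': array([-0.49438674,  0.83015997,  0.65712598]), 'torque': array([-0.01709719, -0.02567033,  0.0276296 ]), 'gripper_width': 0.09395192361476999}
side {'vfov': 54.81927981453806, 'cx': 321.55130833292316, 'cy': 199.4261807186269, 'distortion': array([0.02532381, 0.        , 0.        , 0.        , 0.        ]), 'rvec': array([ 0.20952134, -2.71336747,  1.42310235]), 'tvec': array([0.53570233, 0.17609822, 1.15801441])}
top {'vfov': 42.25135588598747, 'cx': 320.8421417363043, 'cy': 201.60268997256338, 'distortion': array([0.02055407, 0.        , 0.        , 0.        , 0.        ]), 'rvec': array([ 2.18488383, -2.12327118,  0.16013978]), 'tvec': array([-0.04124652,  0.53089364,  1.80105328])}
```

View pics/side0.png

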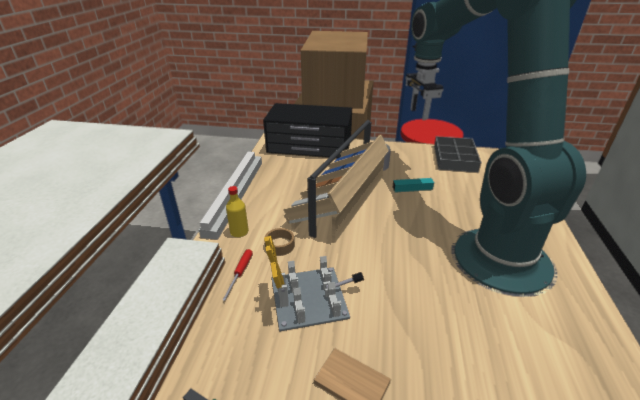

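View pics/top0.png

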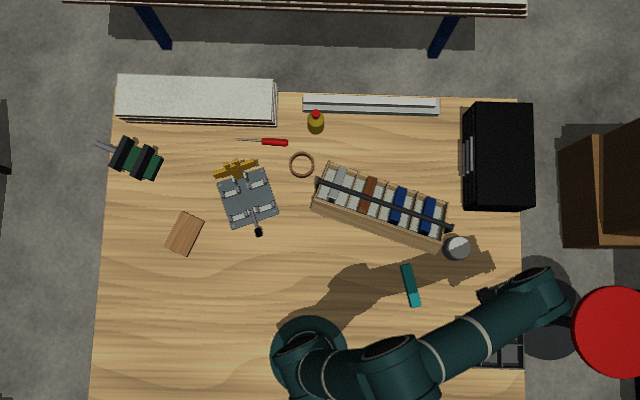

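The blue tubes are in the bin at top (398,205) and (428,215). The turquoise look-alike lies on the bench at (410,285) and is not wanted. The brown timber at (369,192) and the aluminium bar at (340,178) stay where they are. Next I'll check a crop and measure.

```bash
cat > h.py <<'E'
import numpy as np, cv2
from bench import *
def cam(n):
    c=camera_params(n); f=200/np.tan(np.radians(c['vfov'])/2)
    K=np.array([[f,0,c['cx']],[0,f,c['cy']],[0,0,1]]); R=cv2.Rodrigues(np.array(c['rvec']))[0]
    return K,np.array(c['distortion']),R,np.array(c['tvec'])
def deproj(n,px,z):
    K,D,R,t=cam(n); px=np.asarray(px,float).reshape(-1,1,2)
    u=cv2.undistortPoints(px,K,D).reshape(-1,2); z=np.asarray(z).reshape(-1,1)
    return (np.hstack([u*z,z])-t)@R
def proj(n,P):
    K,D,R,t=cam(n); return cv2.projectPoints(np.asarray(P,float).reshape(-1,1,3),cv2.Rodrigues(R)[0],t,K,D)[0].reshape(-1,2)
def cloud(n,d,mask=None):
    m=(d>0) if mask is None else mask&(d>0)
    v,u=np.nonzero(m); return deproj(n,np.c_[u,v],d[m]),np.c_[u,v]
E
python3 - <<'E'
from h import *
z=np.load('top0.npz');p,d=z['p'],z['d']
a=cv2.resize(p[140:260,290:470],None,fx=4.4,fy=4.4,interpolation=cv2.INTER_CUBIC); cv2.imwrite('pics/binc.png',a[:,:,::-1])
a=cv2.resize(p[140:250,190:300],None,fx=5,fy=5,interpolation=cv2.INTER_CUBIC); cv2.imwrite('pics/clampc.png',a[:,:,::-1])
for nm in ['tube_a','timber','alu_bar','clamp','bin','strap','bolt','tin','glue','tape']:
    for m in masks_of('top',nm)[:4]:
        P,_=cloud('top',d,m['pixels']); print(nm,round(m['score'],2),np.round(m['box']),np.round(np.median(P,0),3),P.min(0).round(3),P.max(0).round(3))
E
```

```text
tube_a 0.96 [417. 196.  17.  41.] [ 0.494 -0.386  0.1  ] [ 0.42  -0.42   0.045] [ 0.552 -0.354  0.141]
tube_a 0.85 [388. 186.  20.  41.] [ 0.526 -0.286  0.097] [ 0.442 -0.33  -0.006] [ 0.603 -0.246  0.227]
tube_a 0.79 [400. 268.  20.  39.] [ 0.248 -0.344  0.035] [ 0.174 -0.386 -0.02 ] [ 0.324 -0.309  0.05 ]
timber 0.64 [355. 176.  21.  37.] [ 0.562 -0.182  0.099] [ 0.484 -0.222  0.023] [ 0.628 -0.147  0.228]
alu_bar 0.61 [329. 170.  17.  30.] [ 0.592 -0.076  0.101] [ 0.52  -0.108  0.046] [ 0.656 -0.046  0.218]
alu_bar 0.57 [260. 139.  27.   7.] [0.75  0.154 0.021] [ 0.737  0.103 -0.009] [0.772 0.206 0.037]
alu_bar 0.56 [165. 208.  39.  48.] [0.407 0.457 0.018] [ 0.331  0.392 -0.004] [0.488 0.52  0.035]
clamp 0.94 [212. 161.  66.  77.] [0.551 0.243 0.014] [ 0.402  0.126 -0.011] [0.689 0.358 0.218]
clamp 0.54 [387. 190.  18.  35.] [ 0.527 -0.287  0.099] [ 0.451 -0.33   0.031] [ 0.589 -0.252  0.142]
bin 0.94 [310. 161. 145.  91.] [ 0.496 -0.229  0.113] [ 0.354 -0.508 -0.011] [0.689 0.012 0.238]
strap 0.77 [213. 158.  42.  22.] [0.619 0.268 0.16 ] [ 0.586  0.202 -0.011] [0.69  0.368 0.218]
strap 0.61 [327. 168.  18.  34.] [ 0.585 -0.076  0.103] [ 0.512 -0.104  0.055] [ 0.656 -0.046  0.177]
bolt 0.46 [248. 212.  12.  26.] [0.43  0.2   0.048] [ 0.402  0.179 -0.004] [0.492 0.225 0.067]
tin 0.74 [310. 164. 147.  90.] [ 0.495 -0.228  0.122] [ 0.354 -0.508 -0.009] [0.674 0.007 0.238]
tin 0.61 [443. 236.  27.  30.] [ 0.379 -0.491  0.087] [ 0.34  -0.541 -0.003] [ 0.421 -0.457  0.103]
tin 0.52 [211. 160.  67.  77.] [0.552 0.243 0.014] [ 0.402  0.126 -0.012] [0.689 0.358 0.218]
glue 0.67 [307. 108.  13.  26.] [0.8   0.003 0.111] [ 0.784 -0.026 -0.001] [0.831 0.032 0.176]
```

View pics/binc.png

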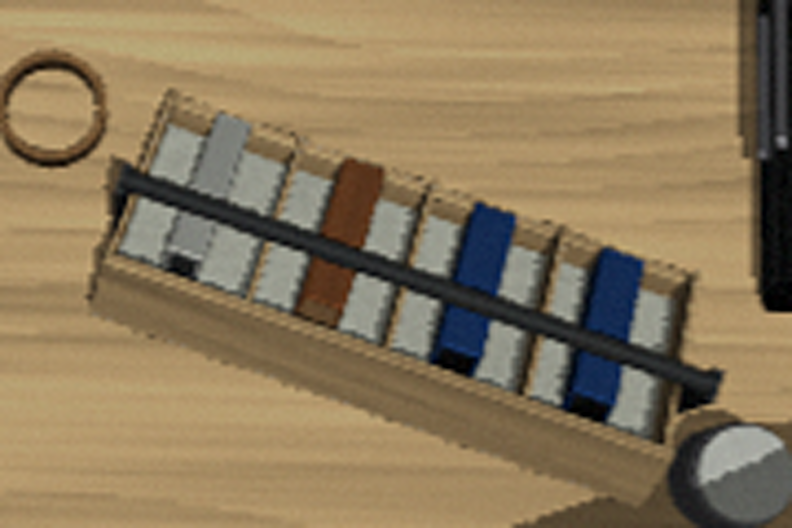

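View pics/clampc.png

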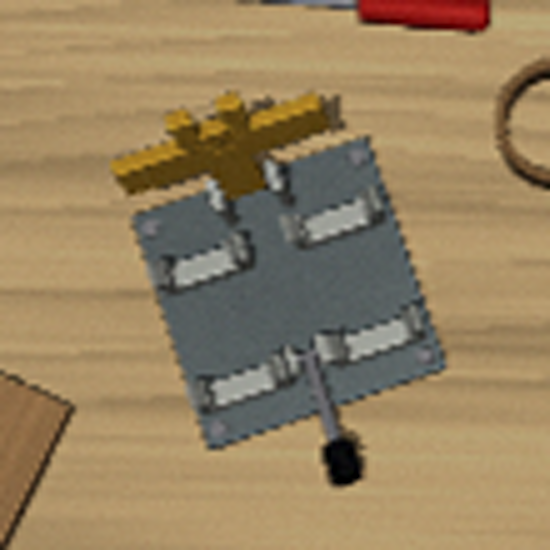

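The crop confirms both blue tubes sit in the two right-hand compartments, then timber and aluminium. Next I'll fit the frames.

```bash
cat > fit.py <<'E'
from h import *
def blue(p):
    hsv=cv2.cvtColor(p,cv2.COLOR_RGB2HSV); return (hsv[...,0]>105)&(hsv[...,0]<125)&(hsv[...,1]>150)&(hsv[...,2]>60)
E
python3 - <<'E'
from fit import *
z=np.load('top0.npz');p,d=z['p'],z['d']
b=blue(p); n,l,st,c=cv2.connectedComponentsWithStats(b.astype(np.uint8))
P,uv=cloud('top',d,b)
s=(P[:,0]>.35)&(P[:,0]<.65)&(P[:,1]<-.2)&(P[:,1]>-.45)
P=P[s];uv=uv[s];print(len(P))
x=np.array([-.954,.30]);r=np.array([-.3,-.954])
for nm,q in (('t1',P[P[:,1]>-.338]),('t2',P[P[:,1]<-.338])):
    # plane fit ransac-ish
    for k in range(6):
        A=np.c_[q[:,:2],np.ones(len(q))]; co=np.linalg.lstsq(A,q[:,2],rcond=None)[0]; res=q[:,2]-A@co
        q=q[abs(res)<max(.004,2*res.std())]
    nn=np.array([-co[0],-co[1],1]);nn/=np.linalg.norm(nn)
    print(nm,len(q),'n',nn.round(3),'tilt',np.degrees(np.arccos(nn[2])).round(1),'az',np.degrees(np.arctan2(-nn[1],-nn[0])).round(1),'std',res.std().round(4))
    # long direction in the plane
    m=(q.min(0)+q.max(0))/2; C=q-q.mean(0); v=np.linalg.svd(C,full_matrices=False)[2][0]; v*=np.sign(v[2]); print(' axis',v.round(3),'az',np.degrees(np.arctan2(v[1],v[0])).round(1))
    s=C@v; w=np.cross(nn,v); t=C@w
    print(' ext',np.percentile(s,[1,99]).round(3),np.percentile(t,[1,50,99]).round(3),q.mean(0).round(4))
    rect=cv2.minAreaRect(np.c_[s,t].astype(np.float32)*1000);print(rect)
K,D,R,t=cam('top');print('campos',-R.T@t)
K,D,R,t=cam('side');print('campos',-R.T@t)
# clamp plate
P,uv=cloud('top',d); s=(P[:,2]>.006)&(P[:,2]<.014)&(abs(P[:,0]-.54)<.14)&(abs(P[:,1]-.24)<.14)
hsv=cv2.cvtColor(p,cv2.COLOR_RGB2HSV)[uv[:,1],uv[:,0]]
s&=hsv[:,1]<90
print(s.sum()); 
m=np.zeros((400,640),np.uint8); m[uv[s][:,1],uv[s][:,0]]=255
n,l,st,c=cv2.connectedComponentsWithStats(m); i=1+np.argmax(st[1:,4]); q=P[s][l[uv[s][:,1],uv[s][:,0]]==i]
print(cv2.minAreaRect((q[:,:2]*1000).astype(np.float32)), q[:,2].mean())
E
```

```text
520
t1 234 n [ 0.477 -0.155  0.865] tilt 30.1 az 162.0 std 0.0027
 axis [-0.824  0.262  0.503] az 162.3
 ext [-0.072  0.072] [-0.016 -0.     0.016] [ 0.5249 -0.291   0.1005]
((-0.688201904296875, 0.5812702178955078), (33.60260772705078, 153.01463317871094), 89.38630676269531)
t2 227 n [ 0.434 -0.26   0.863] tilt 30.4 az 149.1 std 0.0026
 axis [-0.821  0.28   0.498] az 161.2
 ext [-0.07   0.074] [-0.017  0.     0.016] [ 0.4944 -0.3941  0.0992]
((0.5694732666015625, 0.015878677368164062), (150.1049346923828, 33.89459991455078), 0.12255950272083282)
campos [ 0.27802046 -0.01132423  1.85739566]
campos [0.39962227 0.92453913 0.80281653]
1144
((540.9825439453125, 238.7666015625), (182.31976318359375, 180.48121643066406), 21.76557731628418) 0.010089535826553581
```

Run:
```python
from fit import *
from scipy.optimize import minimize
z=np.load('top0.npz');p,d=z['p'],z['d']
P,uv=cloud('top',d)
s=(P[:,2]>.205)&(P[:,2]<.245)&(P[:,0]>.35)&(P[:,0]<.68)&(P[:,1]<.0)&(P[:,1]>-.5)
q=P[s]
for k in range(5):
    c=np.polyfit(q[:,1],q[:,0],1); r=q[:,0]-np.polyval(c,q[:,1]); q=q[abs(r)<.012]
print('bar',len(q),c,'x az',180-np.degrees(np.arctan(c[0])), q.min(0),q.max(0))
# bar centre prediction from tubes
for az in (161.5,162):
  a=np.radians(az);x=np.array([np.cos(a),np.sin(a)]);y=np.array([-x[1],x[0]])
  for nm,m in(('t1',[.5249,-.2910,.1005]),('t2',[.4944,-.3941,.0992])):
    m=np.array(m); n=np.array([-x[0]*.5,-x[1]*.5,.866]); cc=m-n*.018; print(az,nm,'centre',cc.round(4),'xy in binaxes',x@cc[:2],y@cc[:2])
  b=np.array([np.polyval(c,-.25),-.25]);print('bar x',x@b)
# plate fit
S=16
hsv=cv2.cvtColor(p,cv2.COLOR_RGB2HSV)
H=np.zeros(d.shape);H[uv[:,1],uv[:,0]]=P[:,2]
roi=np.zeros(d.shape,bool);roi[150:250,200:295]=1
ign=(H>.02)
fg=(hsv[...,1]<90)&roi&~ign
def poly(v):
    x,y,a=v; c,s_=np.cos(a),np.sin(a); pts=np.array([[.09,.09],[.09,-.09],[-.09,-.09],[-.09,.09]])
    return np.c_[pts@np.array([[c,s_],[-s_,c]])+[x,y],np.full(4,.01)]
def cost(v):
    uvp=proj('top',poly(v)); m=np.zeros((400*4,640*4),np.uint8); cv2.fillPoly(m,[np.round((uvp+.5)*4).astype(np.int32)],1)
    m=cv2.resize(m.astype(np.float32),(640,400),interpolation=cv2.INTER_AREA)
    return np.abs(m-fg)[roi&~ign].sum()
best=None
for a in (14,18,22):
    r=minimize(cost,[.541,.239,np.radians(a)],method='Nelder-Mead',options=dict(initial_simplex=np.array([[.541,.239,np.radians(a)],[.549,.239,np.radians(a)],[.541,.247,np.radians(a)],[.541,.239,np.radians(a+4)]]),xatol=1e-5,fatol=.01))
    print(r.x,np.degrees(r.x[2]),r.fun)
    if best is None or r.fun<best.fun: best=r
x,y,a=best.x
# bracket/cheek points
Rz=np.array([[np.cos(a),-np.sin(a)],[np.sin(a),np.cos(a)]])
s=(abs(P[:,0]-x)<.2)&(abs(P[:,1]-y)<.2)
L=np.c_[(P[s][:,:2]-[x,y])@Rz,P[s][:,2]]
w=(L[:,2]>.045)&(L[:,2]<.075)&(abs(L[:,0])<.07)
for sx in(1,-1):
  for sy in (1,-1):
    k=w&(L[:,0]*sx>.03)&(L[:,1]*sy>.018)&(abs(L[:,1])<.09); print(sx,sy,k.sum(),L[k].mean(0).round(4), 'median y split',[L[k&(abs(L[:,1])>.05)].mean(0).round(3),L[k&(abs(L[:,1])<.05)].mean(0).round(3)])
m=masks_of('top','strap')
hs=hsv[uv[s][:,1],uv[s][:,0]]
ye=(hs[:,0]>18)&(hs[:,0]<30)&(hs[:,1]>200)&(L[:,2]>.07)&(L[:,0]>.03)
q=L[ye];print('strap',len(q),q.min(0).round(3),q.max(0).round(3)); h=q[:,2]>.13
ang=np.arctan2(q[h][:,2]-.0735,.08-q[h][:,0]); print(np.percentile(ang,[5,25,50,75,95]))
k=(L[:,0]<-.06)&(L[:,2]>.025)&(abs(L[:,1])<.03); q=L[k]; print('bolt',len(q),q.mean(0),q.min(0),q.max(0))
t=cv2.polylines(p.copy(),[np.round(proj('top',poly(best.x))).astype(int)],1,(255,0,0),1)
cv2.imwrite('pics/ov.png',cv2.resize(t[140:250,190:300],None,fx=5,fy=5)[:,:,::-1])
ps=np.load('side0.npz')['p']; t=cv2.polylines(ps.copy(),[np.round(proj('side',poly(best.x))).astype(int)],1,(255,0,0),1)
cv2.imwrite('pics/ov2.png',cv2.resize(t[220:340,240:380],None,fx=4,fy=4)[:,:,::-1])
```

```text
bar 742 [0.32172431 0.57849302] x az 162.16575471465399 [ 0.42484366 -0.45241649  0.20665065] [ 0.58583693 -0.00717022  0.23831866]
161.5 t1 centre [ 0.5164 -0.2881  0.0849] xy in binaxes -0.5811107416316159 0.10940896951797113
161.5 t2 centre [ 0.4859 -0.3912  0.0836] xy in binaxes -0.5849009802231918 0.2168589303900856
bar x -0.5516500843465083
162 t1 centre [ 0.5163 -0.2882  0.0849] xy in binaxes -0.5801335107664359 0.1145544258944797
162 t2 centre [ 0.4858 -0.3913  0.0836] xy in binaxes -0.5829859391394907 0.22203337105294596
bar x -0.5509393029369504
[0.5415218  0.23935752 0.36607228] 20.974396421334347 51.5
[0.54161173 0.23891013 0.36283508] 20.78891846906277 53.25
[0.54163715 0.23933647 0.36753275] 21.058075130226932 51.5
1 1 28 [0.0394 0.0526 0.0604] median y split [array([0.037, 0.078, 0.06 ]), array([0.043, 0.023, 0.061])]
1 -1 27 [ 0.0397 -0.0516  0.0588] median y split [array([ 0.035, -0.079,  0.06 ]), array([ 0.044, -0.023,  0.057])]
-1 1 38 [-0.0575  0.0582  0.0601] median y split [array([-0.057,  0.078,  0.06 ]), array([-0.058,  0.023,  0.06 ])]
-1 -1 36 [-0.0572 -0.0533  0.0593] median y split [array([-0.057, -0.078,  0.06 ]), array([-0.057, -0.023,  0.059])]
strap 279 [ 0.063 -0.071  0.074] [0.097 0.068 0.218]
[1.49471766 1.53040212 1.56945496 1.61608978 1.6664051 ]
bolt 129 [-0.10472981 -0.00037758  0.04876989] [-0.14893801 -0.02712296  0.02524276] [-0.06043931  0.02734886  0.07293843]
```

View pics/ov.png

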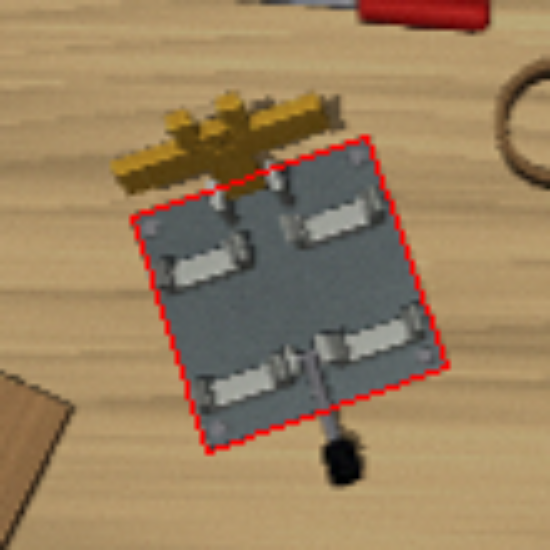

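View pics/ov2.png

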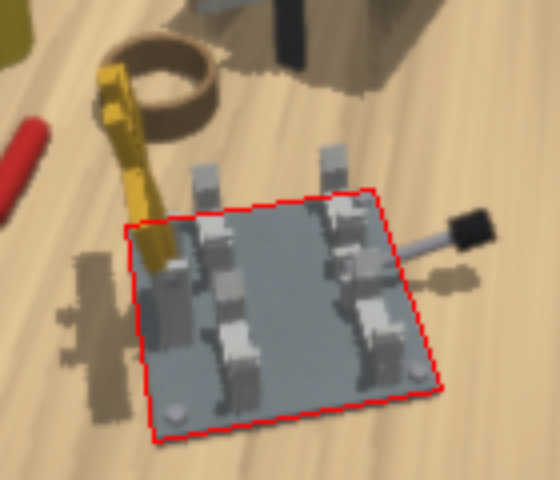

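Measured: clamp at (0.541, 0.239) with yaw 20.9°. Bin uphill azimuth is 162°. Tube centres are about (0.516,-0.288,0.083) and (0.486,-0.391,0.083). I'll grasp square to the slope, clear of the carry bar.

```bash
cat > go.py <<'E'
from h import *
from scipy.spatial.transform import Rotation as Ro
A=np.radians(162);bx=np.array([np.cos(A),np.sin(A),0]);by=np.array([-bx[1],bx[0],0]);ez=np.array([0,0,1.])
n=-.5*bx+.866*ez; n/=np.linalg.norm(n)
T1=np.array([.5163,-.2882,.083]);T2=np.array([.4858,-.3913,.083])
C=np.array([.5415,.2393,0]);a=np.radians(20.9);cx=np.array([np.cos(a),np.sin(a),0]);cy=np.array([-cx[1],cx[0],0])
def rot(y,z): return np.c_[np.cross(y,z),y,z]
RB=rot(by,-n); RD=rot(-cy,-ez)
def clampP(x,y,z): return C+cx*x+cy*y+ez*z
def rel(p,R):
    s=state(); R0=s['ee_rot']; dp=R0.T@(np.asarray(p)-s['position'])*100; dr=np.degrees(Ro.from_matrix(R0.T@R).as_rotvec())
    print('t',round(s['time_s'],2),'rel cm',dp.round(2),'deg',dr.round(1),'|',round(np.linalg.norm(dp),1),round(np.linalg.norm(dr),1))
def show():
    s=state(); print(round(s['time_s'],2),s['position'].round(4),'F',s['ft_force'].round(1),'w',round(s['gripper_width'],4),'q',s['joint_pos'].round(2),'\n',s['ee_rot'].round(3))
E
python3 -c "
from go import *
rel([.35,-.52,.36],RB); rel(T2+n*.27,RB); rel(T2+n*.011,RB)
s=state();rel([.40,-.50,.38],RB)"
```

```text
t 0.65 rel cm [ 11.94  -0.96 -12.96] deg [ 10.7 -28.7  40. ] | 17.6 50.4
t 0.65 rel cm [39.66  1.34 -8.65] deg [ 10.7 -28.7  40. ] | 40.6 50.4
t 0.65 rel cm [29.88 -7.15 13.79] deg [ 10.7 -28.7  40. ] | 33.7 50.4
t 0.65 rel cm [ 17.32  -0.85 -14.96] deg [ 10.7 -28.7  40. ] | 22.9 50.4
```

```bash
python3 -m crank '[{"translation":[3,0,-4],"delta_rot":[1,-3,5],"claw":5.6},{"translation":[7,0,-8],"delta_rot":[2,-7,10],"claw":5.6},{"translation":[11,0,-12],"delta_rot":[4,-11,16],"claw":5.6},{"translation":[15,0,-15],"delta_rot":[6,-15,22],"claw":5.6},{"translation":[19,0,-15],"delta_rot":[7,-19,27],"claw":5.6}]'; python3 -c "
from go import *
show();rel(T2+n*.27,RB)"
```

```text
time_s: 1.07
position: [0.3855, -0.5157, 0.3704]
ee_rot: [[0.937, -0.09, -0.338], [-0.073, -0.995, 0.063], [-0.342, -0.034, -0.939]]
ft_force: [-0.7, -1.9, 0.5]
gripper_width: 0.0642
1.07 [ 0.3855 -0.5157  0.3704] F [-0.7 -1.9  0.5] w 0.0642 q [ 0.74  0.54  0.08  1.16  0.17  1.73 -0.84] 
 [[ 0.937 -0.09  -0.338]
 [-0.073 -0.995  0.063]
 [-0.342 -0.034 -0.939]]
t 1.07 rel cm [ 22.66 -10.09  -2.18] deg [ 3.7 -9.7 12.5] | 24.9 16.3
```

```bash
python3 -m crank '[{"translation":[4,-2,0],"delta_rot":[1,-3,4],"claw":5.6},{"translation":[8,-4,-1],"delta_rot":[2,-6,8],"claw":5.6},{"translation":[12,-6,-1],"delta_rot":[3,-8,11],"claw":5.6},{"translation":[16,-8,-1],"delta_rot":[3,-8,11],"claw":5.6},{"translation":[19,-9,-1],"delta_rot":[3,-8,11],"claw":5.6}]'; python3 -m crank '[{"translation":[0,0,0],"delta_rot":[0,0,0],"claw":5.6},{"translation":[0,0,0],"delta_rot":[0,0,0],"claw":5.6}]';python3 -c "
from go import *
show();rel(T2+n*.27,RB);rel(T2+n*.15,RB)"
```

```text
time_s: 1.48
position: [0.5734, -0.4382, 0.314]
ee_rot: [[0.848, -0.275, -0.453], [-0.238, -0.961, 0.138], [-0.474, -0.009, -0.881]]
ft_force: [-1.2, -1.8, 1.4]
gripper_width: 0.0558
time_s: 1.65
position: [0.5734, -0.4379, 0.3118]
ee_rot: [[0.847, -0.272, -0.456], [-0.235, -0.962, 0.138], [-0.476, -0.01, -0.879]]
ft_force: [-0.6, -0.8, 0.3]
gripper_width: 0.0563
1.65 [ 0.5734 -0.4379  0.3118] F [-0.6 -0.8  0.3] w 0.0563 q [ 0.51  0.9   0.13  0.73  0.05  2.   -1.22] 
 [[ 0.847 -0.272 -0.456]
 [-0.235 -0.962  0.138]
 [-0.476 -0.01  -0.879]]
t 1.65 rel cm [ 3.11 -1.58 -2.23] deg [ 0.6 -1.5  2.2] | 4.1 2.8
t 1.65 rel cm [ 2.78 -1.71  9.76] deg [ 0.6 -1.5  2.2] | 10.3 2.8
```

```bash
python3 -m crank '[{"translation":[1.5,-0.8,2],"delta_rot":[0,0,1],"claw":5.6},{"translation":[2.8,-1.7,5],"delta_rot":[0.6,-1.5,2.2],"claw":5.6},{"translation":[2.8,-1.7,8],"delta_rot":[0.6,-1.5,2.2],"claw":5.6},{"translation":[2.8,-1.7,9.8],"delta_rot":[0.6,-1.5,2.2],"claw":5.6},{"translation":[2.8,-1.7,9.8],"delta_rot":[0.6,-1.5,2.2],"claw":5.6}]';python3 -c "
from go import *
import cv2
show();rel(T2+n*.011,RB)
for nm in('top','side'):
  p,d=capture(nm);np.savez(nm+'1.npz',p=p,d=d)
  c=p[120:270,290:490] if nm=='top' else p[80:260,260:440]
  cv2.imwrite('pics/%s1.png'%nm,cv2.resize(c,None,fx=3,fy=3)[:,:,::-1])
"
```

```text
time_s: 2.07
position: [0.5527, -0.4166, 0.2136]
ee_rot: [[0.822, -0.314, -0.474], [-0.272, -0.949, 0.157], [-0.5, 0.0, -0.866]]
ft_force: [1.0, -0.9, -0.0]
gripper_width: 0.0564
2.07 [ 0.5527 -0.4166  0.2136] F [ 1.  -0.9 -0. ] w 0.0564 q [ 0.49  0.88  0.13  0.97  0.04  1.8  -1.29] 
 [[ 0.822 -0.314 -0.474]
 [-0.272 -0.949  0.157]
 [-0.5    0.    -0.866]]
t 2.07 rel cm [ 0.34 -0.31 13.79] deg [-0.1 -0.  -0.3] | 13.8 0.3
```

View pics/side1.png

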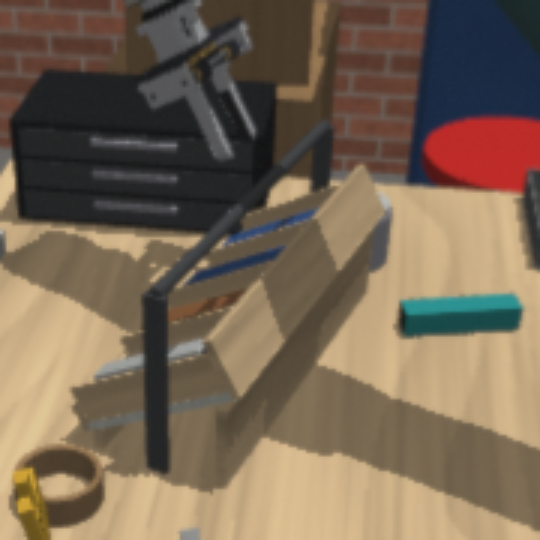

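View pics/top1.png

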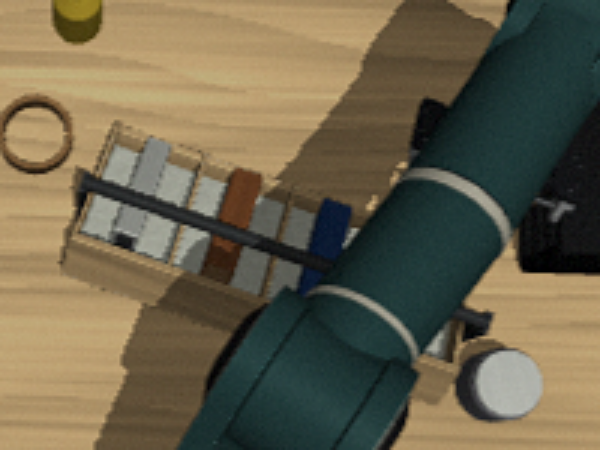

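```bash
python3 -c "
from go import *
d=np.load('top1.npz')['d']
for u,v in [(430,215),(440,210),(450,195),(460,180),(475,150),(400,235)]:
  print(u,v,deproj('top',[[u,v]],[d[v,u]]).round(3))
"
python3 - <<'E'
import numpy as np,cv2
p=np.load('side1.npz')['p']; cv2.imwrite('pics/s1f.png',p[:,:,::-1])
E
```

```text
430 215 [[ 0.425 -0.284  0.626]]
440 210 [[ 0.439 -0.311  0.613]]
450 195 [[ 0.478 -0.337  0.608]]
460 180 [[ 0.519 -0.367  0.59 ]]
475 150 [[ 0.603 -0.412  0.568]]
400 235 [[ 0.373 -0.208  0.653]]
```

View pics/s1f.png

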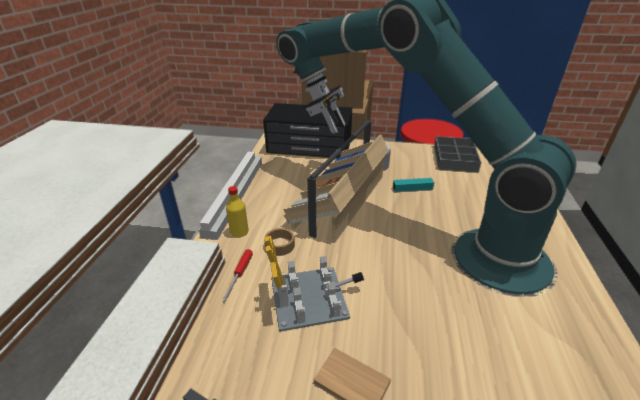

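```bash
python3 -m crank '[{"translation":[0.3,-0.3,3],"delta_rot":[0,0,0],"claw":5.6},{"translation":[0.3,-0.3,6],"delta_rot":[0,0,0],"claw":5.6},{"translation":[0.3,-0.3,9],"delta_rot":[0,0,0],"claw":5.6},{"translation":[0.3,-0.3,11],"delta_rot":[0,0,0],"claw":5.6},{"translation":[0.3,-0.3,11],"delta_rot":[0,0,0],"claw":5.6}]';python3 -c "
from go import *
show();rel(T2+n*.011,RB)
p,d=capture('side')
cv2.imwrite('pics/s2.png',cv2.resize(p[80:230,270:420],None,fx=4,fy=4)[:,:,::-1])
"
```

```text
time_s: 2.58
position: [0.5056, -0.3975, 0.1176]
ee_rot: [[0.823, -0.313, -0.473], [-0.272, -0.95, 0.156], [-0.498, 0.0, -0.867]]
ft_force: [-0.0, 0.2, -0.6]
gripper_width: 0.056
2.58 [ 0.5056 -0.3975  0.1176] F [-0.   0.2 -0.6] w 0.056 q [ 0.49  0.86  0.12  1.23  0.05  1.56 -1.31] 
 [[ 0.823 -0.313 -0.473]
 [-0.272 -0.95   0.156]
 [-0.498  0.    -0.867]]
t 2.58 rel cm [-0.07  0.03  2.93] deg [-0.1 -0.1 -0.2] | 2.9 0.3
```

View pics/s2.png

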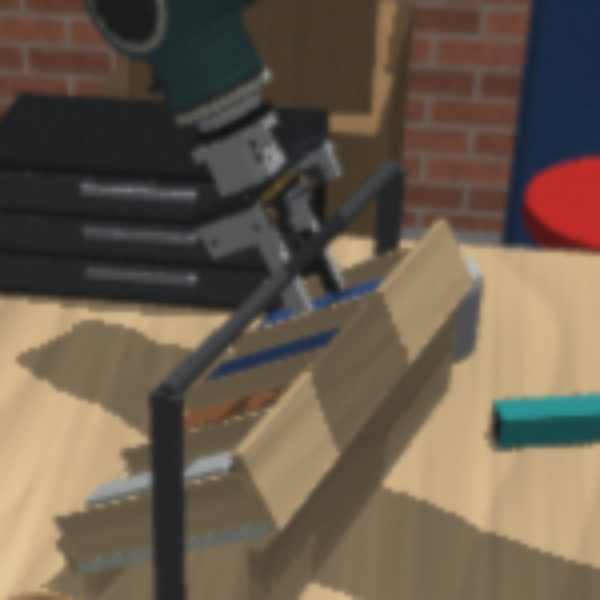

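Fingers straddle the far blue tube, with no contact force. Going down, then grip.

```bash
python3 -m crank '[{"translation":[0,0,1.5],"delta_rot":[0,0,0],"claw":5.6},{"translation":[0,0,2.9],"delta_rot":[0,0,0],"claw":5.6},{"translation":[0,0,2.9],"delta_rot":[0,0,0],"claw":5.6},{"translation":[0,0,2.9],"delta_rot":[0,0,0],"claw":3},{"translation":[0,0,2.9],"delta_rot":[0,0,0],"claw":3}]' 25; python3 -m crank '[{"translation":[0,0,0],"delta_rot":[0,0,0],"claw":3},{"translation":[0,0,0],"delta_rot":[0,0,0],"claw":3},{"translation":[0,0,0],"delta_rot":[0,0,0],"claw":3}]'
python3 -c "
from go import *
show();rel(T2+n*.011,RB)"
```

```text
time_s: 3.05
position: [0.495, -0.3937, 0.0953]
ee_rot: [[0.826, -0.312, -0.47], [-0.272, -0.95, 0.153], [-0.494, 0.001, -0.87]]
ft_force: [-0.6, 0.2, -0.2]
gripper_width: 0.0459
time_s: 3.3
position: [0.4944, -0.3936, 0.0946]
ee_rot: [[0.826, -0.312, -0.47], [-0.272, -0.95, 0.153], [-0.494, 0.002, -0.869]]
ft_force: [2.4, -2.3, 6.1]
gripper_width: 0.0355
3.3 [ 0.4944 -0.3936  0.0946] F [ 2.4 -2.3  6.1] w 0.0355 q [ 0.5   0.86  0.12  1.28  0.05  1.5  -1.31] 
 [[ 0.826 -0.312 -0.47 ]
 [-0.272 -0.95   0.153]
 [-0.494  0.002 -0.869]]
t 3.3 rel cm [-0.19  0.05  0.35] deg [-0.  -0.4 -0.2] | 0.4 0.4
```

```bash
python3 -m crank '[{"translation":[0,0,-2],"delta_rot":[0,0,0],"claw":3},{"translation":[0.3,0,-4],"delta_rot":[0,0,0],"claw":3},{"translation":[1,0,-7],"delta_rot":[0,0,0],"claw":3},{"translation":[2,0,-10],"delta_rot":[0,0,0],"claw":3},{"translation":[3,0,-13],"delta_rot":[0,0,0],"claw":3}]' 30
python3 -c "
from go import *
show()
p,d=capture('side')
cv2.imwrite('pics/s3.png',cv2.resize(p[40:230,240:420],None,fx=3.5,fy=3.5)[:,:,::-1])
"
```

```text
time_s: 3.72
position: [0.5805, -0.4212, 0.1933]
ee_rot: [[0.825, -0.312, -0.471], [-0.271, -0.95, 0.154], [-0.495, 0.001, -0.869]]
ft_force: [1.2, -0.3, -2.3]
gripper_width: 0.036
3.72 [ 0.5805 -0.4212  0.1933] F [ 1.2 -0.3 -2.3] w 0.036 q [ 0.49  0.96  0.12  0.88  0.03  1.82 -1.3 ] 
 [[ 0.825 -0.312 -0.471]
 [-0.271 -0.95   0.154]
 [-0.495  0.001 -0.869]]
```

View pics/s3.png

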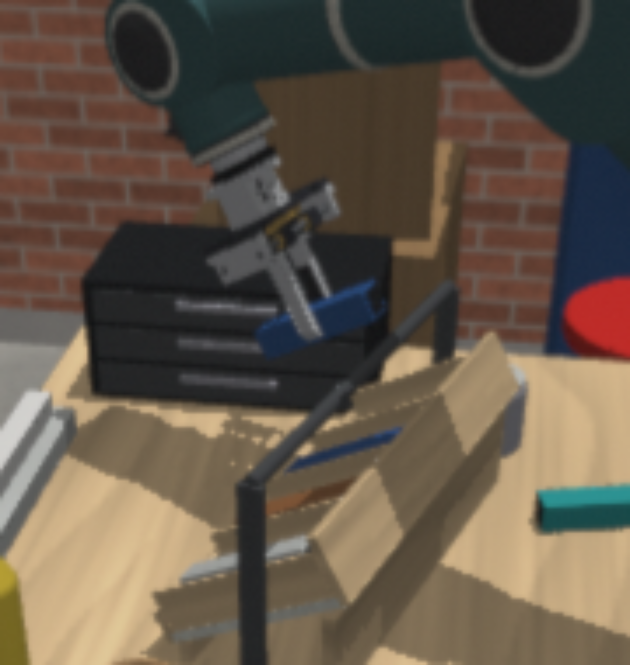

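```bash
python3 -c "
from go import *
rel([.57,-.30,.36],RD);rel(clampP(-.008,.05,.36),RD)"
```

```text
t 3.77 rel cm [-12.52 -11.12 -11.68] deg [ -9.9  28.2 -38.1] | 20.4 48.5
t 3.77 rel cm [-32.8  -64.89  -0.37] deg [ -9.9  28.2 -38.1] | 72.7 48.5
```

```bash
python3 -m crank '[{"translation":[-2.5,-1,-3],"delta_rot":[-1,4,-5],"claw":3},{"translation":[-5,-3,-6],"delta_rot":[-3,8,-10],"claw":3},{"translation":[-7.5,-5.5,-9],"delta_rot":[-4,12,-16],"claw":3},{"translation":[-10,-8.5,-11],"delta_rot":[-6,16,-22],"claw":3},{"translation":[-12.5,-11,-11.7],"delta_rot":[-7,20,-27],"claw":3}]'
python3 -c "
from go import *
show();rel(clampP(-.008,.05,.36),RD)"
```

```text
time_s: 4.18
position: [0.5677, -0.3016, 0.3558]
ee_rot: [[0.974, 0.171, -0.152], [0.175, -0.985, 0.011], [-0.148, -0.038, -0.988]]
ft_force: [1.5, -0.7, -0.6]
gripper_width: 0.0357
4.18 [ 0.5677 -0.3016  0.3558] F [ 1.5 -0.7 -0.6] w 0.0357 q [ 0.43  0.46 -0.01  1.28  0.06  1.55 -0.99] 
 [[ 0.974  0.171 -0.152]
 [ 0.175 -0.985  0.011]
 [-0.148 -0.038 -0.988]]
t 4.18 rel cm [  5.14 -58.47   1.02] deg [ -3.    8.3 -10.9] | 58.7 14.0
```

```bash
python3 -m crank '[{"translation":[0,-4,0],"delta_rot":[-1,3,-4],"claw":3},{"translation":[0,-8,0],"delta_rot":[-2,6,-8],"claw":3},{"translation":[0,-12,0],"delta_rot":[-3,8.3,-10.9],"claw":3},{"translation":[0.5,-16,0],"delta_rot":[-3,8.3,-10.9],"claw":3},{"translation":[1,-20,0],"delta_rot":[-3,8.3,-10.9],"claw":3}]'
python3 -m crank '[{"translation":[0,-4,0],"delta_rot":[0,0,0],"claw":3},{"translation":[0,-8,0],"delta_rot":[0,0,0],"claw":3},{"translation":[0,-12,0],"delta_rot":[0,0,0],"claw":3},{"translation":[0,-16,0],"delta_rot":[0,0,0],"claw":3},{"translation":[0,-20,0],"delta_rot":[0,0,0],"claw":3}]'
python3 -c "
from go import *
show();rel(clampP(-.008,.05,.36),RD)"
```

```text
time_s: 4.6
position: [0.5423, -0.1028, 0.361]
ee_rot: [[0.936, 0.351, -0.003], [0.351, -0.936, 0.001], [-0.002, -0.001, -1.0]]
ft_force: [0.8, 0.7, -2.9]
gripper_width: 0.0358
time_s: 5.02
position: [0.4721, 0.0846, 0.3608]
ee_rot: [[0.936, 0.351, -0.004], [0.351, -0.936, 0.001], [-0.003, -0.002, -1.0]]
ft_force: [1.0, 0.1, -2.8]
gripper_width: 0.0357
5.02 [0.4721 0.0846 0.3608] F [ 1.   0.1 -2.8] w 0.0357 q [ 0.05  0.06 -0.31  1.77  0.02  1.32 -1.47] 
 [[ 0.936  0.351 -0.004]
 [ 0.351 -0.936  0.001]
 [-0.003 -0.002 -1.   ]]
t 5.02 rel cm [ 11.1  -17.04   0.08] deg [-0.1  0.2 -0.3] | 20.3 0.4
```

```bash
python3 -m crank '[{"translation":[2,-4,0],"delta_rot":[0,0,0],"claw":3},{"translation":[5,-8,0],"delta_rot":[0,0,0],"claw":3},{"translation":[8,-12,0],"delta_rot":[0,0,0],"claw":3},{"translation":[10,-15.5,0],"delta_rot":[0,0,0],"claw":3},{"translation":[11.1,-17,0],"delta_rot":[0,0,-0.3],"claw":3}]'
python3 -m crank '[{"translation":[0,0,0],"delta_rot":[0,0,0],"claw":3},{"translation":[0,0,4],"delta_rot":[0,0,0],"claw":3},{"translation":[0,0,8],"delta_rot":[0,0,0],"claw":3},{"translation":[0,0,12],"delta_rot":[0,0,0],"claw":3},{"translation":[0,0,12],"delta_rot":[0,0,0],"claw":3}]'
python3 -c "
from go import *
show();rel(clampP(-.008,.05,.0625),RD)
for nm in('top','side'):
  p,d=capture(nm);np.savez(nm+'3.npz',p=p,d=d)
  c=p[110:260,190:340] if nm=='top' else p[180:340,220:380]
  cv2.imwrite('pics/%s3c.png'%nm,cv2.resize(c,None,fx=3.5,fy=3.5)[:,:,::-1])
from fit import blue
P,uv=cloud('side',d,blue(p)); s=(P[:,0]>.4)&(P[:,1]>.15); P=P[s]; L=np.c_[(P-C)@cx,(P-C)@cy,P[:,2]]; print(len(L),np.percentile(L,[1,50,99],axis=0).round(4))
"
```

```text
time_s: 5.43
position: [0.5173, 0.2837, 0.3608]
ee_rot: [[0.934, 0.356, -0.004], [0.356, -0.934, 0.002], [-0.003, -0.003, -1.0]]
ft_force: [1.4, -0.0, -2.1]
gripper_width: 0.0358
time_s: 5.85
position: [0.5142, 0.2793, 0.2338]
ee_rot: [[0.934, 0.356, -0.013], [0.356, -0.934, -0.003], [-0.014, -0.002, -1.0]]
ft_force: [-0.5, -1.4, -3.9]
gripper_width: 0.0358
5.85 [0.5142 0.2793 0.2338] F [-0.5 -1.4 -3.9] w 0.0358 q [-0.22  0.38 -0.42  1.69  0.17  1.12 -1.89] 
 [[ 0.934  0.356 -0.013]
 [ 0.356 -0.934 -0.003]
 [-0.014 -0.002 -1.   ]]
t 5.85 rel cm [ 0.55 -0.27 17.12] deg [-0.1  0.8 -0. ] | 17.1 0.8
800 [[-0.0808  0.0371  0.2139]
 [ 0.0108  0.0647  0.2389]
 [ 0.0607  0.0679  0.2442]]
```

View pics/side3c.png

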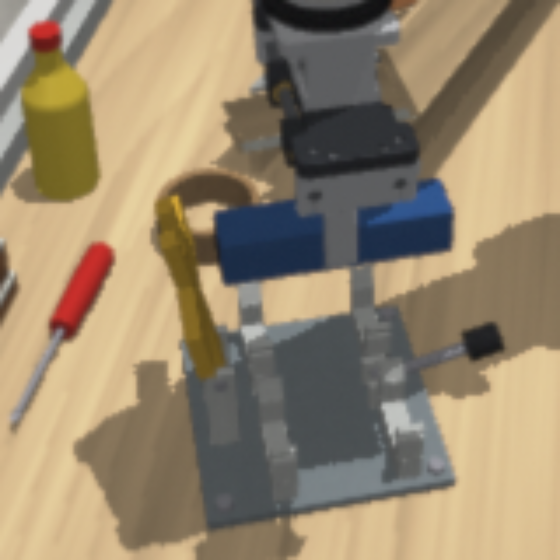

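View pics/top3c.png

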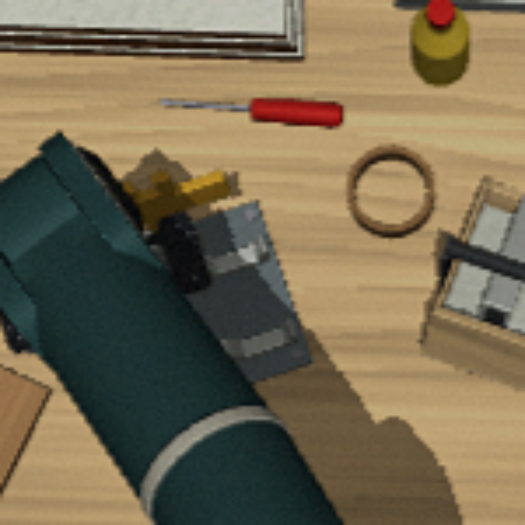

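```bash
python3 -m crank '[{"translation":[0.4,-0.3,3],"delta_rot":[0,0.8,0],"claw":3},{"translation":[0.4,-0.3,7],"delta_rot":[0,0.8,0],"claw":3},{"translation":[0.4,-0.3,11],"delta_rot":[0,0.8,0],"claw":3},{"translation":[0.4,-0.3,12.5],"delta_rot":[0,0.8,0],"claw":3},{"translation":[0.4,-0.3,12.5],"delta_rot":[0,0.8,0],"claw":3}]'
python3 -c "
from go import *
show();rel(clampP(-.010,.05,.0625),RD)"
```

```text
time_s: 6.37
position: [0.5191, 0.2854, 0.1148]
ee_rot: [[0.935, 0.356, 0.007], [0.356, -0.935, 0.005], [0.008, -0.002, -1.0]]
ft_force: [-0.6, -0.2, -2.8]
gripper_width: 0.0356
6.37 [0.5191 0.2854 0.1148] F [-0.6 -0.2 -2.8] w 0.0356 q [-0.25  0.52 -0.39  1.79  0.25  0.87 -1.96] 
 [[ 0.935  0.356  0.007]
 [ 0.356 -0.935  0.005]
 [ 0.008 -0.002 -1.   ]]
t 6.37 rel cm [-0.59  0.12  5.22] deg [-0.1 -0.5 -0.1] | 5.3 0.5
```

```bash
python3 -m crank '[{"translation":[-0.5,0.1,1],"delta_rot":[0,-0.5,0],"claw":3},{"translation":[-0.5,0.1,2],"delta_rot":[0,-0.5,0],"claw":3},{"translation":[-0.5,0.1,3],"delta_rot":[0,-0.5,0],"claw":3},{"translation":[-0.5,0.1,3.5],"delta_rot":[0,-0.5,0],"claw":3},{"translation":[-0.5,0.1,3.5],"delta_rot":[0,-0.5,0],"claw":3}]'
python3 -c "
from go import *
show();rel(clampP(-.010,.05,.0625),RD)
p,d=capture('side')
cv2.imwrite('pics/s4.png',cv2.resize(p[200:340,240:380],None,fx=4,fy=4)[:,:,::-1])"
```

```text
time_s: 6.78
position: [0.5148, 0.283, 0.0796]
ee_rot: [[0.934, 0.356, -0.0], [0.356, -0.934, 0.003], [0.001, -0.003, -1.0]]
ft_force: [-0.1, 0.6, -2.3]
gripper_width: 0.0354
6.78 [0.5148 0.283  0.0796] F [-0.1  0.6 -2.3] w 0.0354 q [-0.27  0.56 -0.37  1.82  0.27  0.81 -1.98] 
 [[ 0.934  0.356 -0.   ]
 [ 0.356 -0.934  0.003]
 [ 0.001 -0.003 -1.   ]]
t 6.78 rel cm [-0.06  0.04  1.71] deg [-0.2 -0.  -0. ] | 1.7 0.2
```

View pics/s4.png

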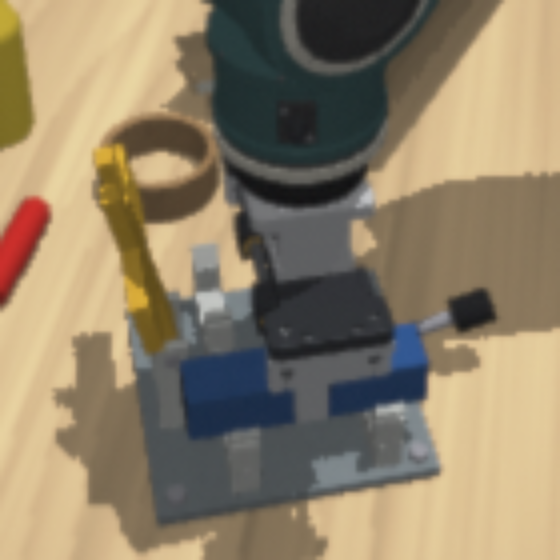

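```bash
python3 -m crank '[{"translation":[0,0,0.7],"delta_rot":[0,0,0],"claw":3},{"translation":[0,0,1.4],"delta_rot":[0,0,0],"claw":3},{"translation":[0,0,1.4],"delta_rot":[0,0,0],"claw":3},{"translation":[0,0,1.4],"delta_rot":[0,0,0],"claw":3}]'
python3 -c "
from go import *
show();rel(clampP(-.010,.05,.0625),RD)"
```

```text
time_s: 7.17
position: [0.5147, 0.2831, 0.0658]
ee_rot: [[0.934, 0.356, -0.001], [0.356, -0.934, 0.003], [0.0, -0.003, -1.0]]
ft_force: [0.6, 0.0, -2.8]
gripper_width: 0.0361
7.17 [0.5147 0.2831 0.0658] F [ 0.6  0.  -2.8] w 0.0361 q [-0.27  0.58 -0.37  1.82  0.28  0.79 -1.99] 
 [[ 0.934  0.356 -0.001]
 [ 0.356 -0.934  0.003]
 [ 0.    -0.003 -1.   ]]
t 7.17 rel cm [-0.06  0.05  0.33] deg [-0.2 -0.  -0. ] | 0.3 0.2
```

```bash
python3 -m crank '[{"translation":[0,0,0.2],"delta_rot":[0,0,0],"claw":3},{"translation":[0,0,0.4],"delta_rot":[0,0,0],"claw":3},{"translation":[0,0,0.4],"delta_rot":[0,0,0],"claw":3}]'
python3 -c "
from go import *
show()"
```

```text
time_s: 7.42
position: [0.5148, 0.2831, 0.062]
ee_rot: [[0.934, 0.356, -0.0], [0.356, -0.934, 0.003], [0.001, -0.003, -1.0]]
ft_force: [0.4, 0.2, -2.6]
gripper_width: 0.0358
7.42 [0.5148 0.2831 0.062 ] F [ 0.4  0.2 -2.6] w 0.0358 q [-0.27  0.59 -0.37  1.82  0.28  0.78 -1.99] 
 [[ 0.934  0.356 -0.   ]
 [ 0.356 -0.934  0.003]
 [ 0.001 -0.003 -1.   ]]
```

```bash
python3 -m crank '[{"translation":[0,0,0.2],"delta_rot":[0,0,0],"claw":3},{"translation":[0,0,0.3],"delta_rot":[0,0,0],"claw":3},{"translation":[0,0,0.3],"delta_rot":[0,0,0],"claw":3}]'
python3 -c "
from go import *
show()"
```

```text
time_s: 7.67
position: [0.5154, 0.2834, 0.0609]
ee_rot: [[0.934, 0.356, 0.002], [0.356, -0.934, 0.003], [0.003, -0.002, -1.0]]
ft_force: [-9.0, -4.8, 26.1]
gripper_width: 0.0357
7.67 [0.5154 0.2834 0.0609] F [-9.  -4.8 26.1] w 0.0357 q [-0.27  0.59 -0.36  1.82  0.28  0.78 -1.99] 
 [[ 0.934  0.356  0.002]
 [ 0.356 -0.934  0.003]
 [ 0.003 -0.002 -1.   ]]
```

```bash
python3 -m crank '[{"translation":[0,0,-0.2],"delta_rot":[0,0,0],"claw":3},{"translation":[0,0,-0.2],"delta_rot":[0,0,0],"claw":5.6},{"translation":[0,0,-0.2],"delta_rot":[0,0,0],"claw":5.6},{"translation":[0,0,-0.2],"delta_rot":[0,0,0],"claw":5.6},{"translation":[0,0,-0.2],"delta_rot":[0,0,0],"claw":5.6}]'
python3 -c "
from go import *
show()"
python3 -m crank '[{"translation":[0,0,-3],"delta_rot":[0,0,0],"claw":5.6},{"translation":[0,0,-7],"delta_rot":[0,0,0],"claw":5.6},{"translation":[0,0,-11],"delta_rot":[0,0,0],"claw":5.6},{"translation":[0,0,-15],"delta_rot":[0,0,0],"claw":5.6},{"translation":[0,0,-19],"delta_rot":[0,0,0],"claw":5.6}]'
python3 -c "
from go import *
show();rel(T1+n*.25+.12*ez,RD)
p,d=capture('side')
cv2.imwrite('pics/s5.png',cv2.resize(p[200:340,240:380],None,fx=4,fy=4)[:,:,::-1])
from fit import blue
P,uv=cloud('side',d,blue(p)); s=(P[:,0]>.4)&(P[:,1]>.15)&(P[:,2]<.1); P=P[s]; L=np.c_[(P-C)@cx,(P-C)@cy,P[:,2]]; print(len(L),np.percentile(L,[1,50,99],axis=0).round(4))"
```

```text
time_s: 8.08
position: [0.5149, 0.2832, 0.0611]
ee_rot: [[0.934, 0.356, 0.0], [0.356, -0.934, 0.003], [0.001, -0.003, -1.0]]
ft_force: [-0.1, 0.9, 0.4]
gripper_width: 0.0557
8.08 [0.5149 0.2832 0.0611] F [-0.1  0.9  0.4] w 0.0557 q [-0.27  0.59 -0.36  1.82  0.28  0.78 -1.99] 
 [[ 0.934  0.356  0.   ]
 [ 0.356 -0.934  0.003]
 [ 0.001 -0.003 -1.   ]]
time_s: 8.5
position: [0.5145, 0.2825, 0.2532]
ee_rot: [[0.934, 0.356, 0.0], [0.356, -0.934, 0.003], [0.001, -0.003, -1.0]]
ft_force: [0.9, 1.0, -0.3]
gripper_width: 0.056
8.5 [0.5145 0.2825 0.2532] F [ 0.9  1.  -0.3] w 0.056 q [-0.21  0.36 -0.43  1.68  0.16  1.14 -1.89] 
 [[ 0.934  0.356  0.   ]
 [ 0.356 -0.934  0.003]
 [ 0.001 -0.003 -1.   ]]
t 8.5 rel cm [-10.42  61.18 -16.82] deg [-0.2 -0.1 -0. ] | 64.3 0.2
894 [[-0.0809  0.0374  0.0374]
 [-0.009   0.0616  0.0647]
 [ 0.0606  0.0701  0.0684]]
```

View pics/s5.png

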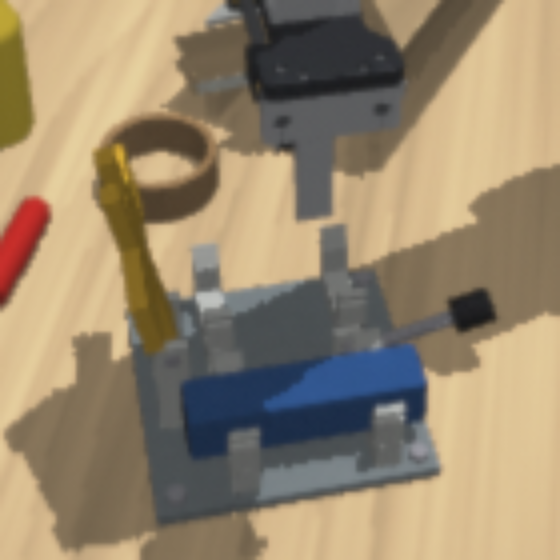

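```bash
python3 -m crank '[{"translation":[0,2,-3],"delta_rot":[0,0,0],"claw":5.6},{"translation":[0,5,-6],"delta_rot":[0,0,0],"claw":5.6},{"translation":[0,9,-8],"delta_rot":[0,0,0],"claw":5.6},{"translation":[0,13,-9],"delta_rot":[0,0,0],"claw":5.6},{"translation":[0,17,-10],"delta_rot":[0,0,0],"claw":5.6}]'
python3 -m crank '[{"translation":[0,4,0],"delta_rot":[0,0,0],"claw":5.6},{"translation":[0,8,0],"delta_rot":[0,0,0],"claw":5.6},{"translation":[0,12,0],"delta_rot":[0,0,0],"claw":5.6},{"translation":[0,16,0],"delta_rot":[0,0,0],"claw":5.6},{"translation":[0,20,0],"delta_rot":[0,0,0],"claw":5.6}]'
python3 -m crank '[{"translation":[0,4,0],"delta_rot":[0,0,0],"claw":5.6},{"translation":[0,8,0],"delta_rot":[0,-3,4],"claw":5.6},{"translation":[0,12,0],"delta_rot":[1,-6,9],"claw":5.6},{"translation":[0,16,0],"delta_rot":[2,-9,13],"claw":5.6},{"translation":[0,17,0],"delta_rot":[3,-13,18],"claw":5.6}]'
python3 -c "
from go import *
show();rel(T1+n*.2,RB)"
```

```text
time_s: 8.97
position: [0.5748, 0.1246, 0.3514]
ee_rot: [[0.934, 0.357, 0.002], [0.357, -0.934, 0.003], [0.003, -0.002, -1.0]]
ft_force: [1.0, 0.6, -0.9]
gripper_width: 0.0562
time_s: 9.38
position: [0.646, -0.0629, 0.3494]
ee_rot: [[0.934, 0.356, 0.0], [0.356, -0.934, 0.003], [0.001, -0.003, -1.0]]
ft_force: [-0.9, 0.5, 1.4]
gripper_width: 0.0558
time_s: 9.8
position: [0.7058, -0.2258, 0.3485]
ee_rot: [[0.972, 0.039, -0.232], [0.041, -0.999, 0.007], [-0.232, -0.016, -0.973]]
ft_force: [0.1, 0.2, 0.4]
gripper_width: 0.0563
9.8 [ 0.7058 -0.2258  0.3485] F [0.1 0.2 0.4] w 0.0563 q [ 0.3   0.75 -0.12  0.84  0.13  1.79 -1.32] 
 [[ 0.972  0.039 -0.232]
 [ 0.041 -0.999  0.007]
 [-0.232 -0.016 -0.973]]
t 9.8 rel cm [-7.42  9.11 11.11] deg [  6.7 -16.3  19.2] | 16.2 26.0
```

```bash
python3 -m crank '[{"translation":[-1,2,2.5],"delta_rot":[1.5,-4,5],"claw":5.6},{"translation":[-2,4,5],"delta_rot":[3,-8,10],"claw":5.6},{"translation":[-4,6,7.5],"delta_rot":[5,-12,14.5],"claw":5.6},{"translation":[-6,8,10],"delta_rot":[6.7,-16.3,19.2],"claw":5.6},{"translation":[-7.4,9.1,11.1],"delta_rot":[6.7,-16.3,19.2],"claw":5.6}]'
python3 -m crank '[{"translation":[0,0,0],"delta_rot":[0,0,0],"claw":5.6},{"translation":[0,0,1],"delta_rot":[0,0,0],"claw":5.6}]'
python3 -c "
from go import *
show();rel(T1+n*.011,RB)"
```

```text
time_s: 10.22
position: [0.6097, -0.3163, 0.25]
ee_rot: [[0.818, -0.311, -0.485], [-0.266, -0.951, 0.16], [-0.511, -0.002, -0.86]]
ft_force: [1.4, -0.6, -0.9]
gripper_width: 0.0556
time_s: 10.38
position: [0.6081, -0.3132, 0.2477]
ee_rot: [[0.826, -0.304, -0.474], [-0.261, -0.953, 0.154], [-0.499, -0.004, -0.867]]
ft_force: [1.1, 0.7, 1.1]
gripper_width: 0.0558
10.38 [ 0.6081 -0.3132  0.2477] F [1.1 0.7 1.1] w 0.0558 q [ 0.43  0.85 -0.04  0.94  0.07  1.87 -1.48] 
 [[ 0.826 -0.304 -0.474]
 [-0.261 -0.953  0.154]
 [-0.499 -0.004 -0.867]]
t 10.38 rel cm [-0.02  0.46 17.91] deg [-0.  -0.1  0.4] | 17.9 0.4
```

```bash
python3 -m crank '[{"translation":[0,0.4,3],"delta_rot":[0,0,0.4],"claw":5.6},{"translation":[0,0.4,6],"delta_rot":[0,0,0.4],"claw":5.6},{"translation":[0,0.4,9],"delta_rot":[0,0,0.4],"claw":5.6},{"translation":[0,0.4,12],"delta_rot":[0,0,0.4],"claw":5.6},{"translation":[0,0.4,13.5],"delta_rot":[0,0,0.4],"claw":5.6}]'
python3 -m crank '[{"translation":[0,0,0],"delta_rot":[0,0,0],"claw":5.6}]'
python3 -c "
from go import *
show();rel(T1+n*.011,RB)
p,d=capture('side')
cv2.imwrite('pics/s6.png',cv2.resize(p[80:230,270:420],None,fx=4,fy=4)[:,:,::-1])"
```

```text
time_s: 10.8
position: [0.5411, -0.2937, 0.128]
ee_rot: [[0.824, -0.307, -0.477], [-0.265, -0.952, 0.155], [-0.502, -0.001, -0.865]]
ft_force: [0.3, 0.1, -0.5]
gripper_width: 0.0563
time_s: 10.88
position: [0.5411, -0.2939, 0.1282]
ee_rot: [[0.823, -0.307, -0.478], [-0.265, -0.952, 0.156], [-0.503, -0.001, -0.864]]
ft_force: [-0.6, 0.5, 0.5]
gripper_width: 0.056
10.88 [ 0.5411 -0.2939  0.1282] F [-0.6  0.5  0.5] w 0.056 q [ 0.45  0.81 -0.05  1.29  0.08  1.56 -1.5 ] 
 [[ 0.823 -0.307 -0.478]
 [-0.265 -0.952  0.156]
 [-0.503 -0.001 -0.864]]
t 10.88 rel cm [0.08 0.23 4.08] deg [-0.   0.2  0.1] | 4.1 0.2
```

View pics/s6.png

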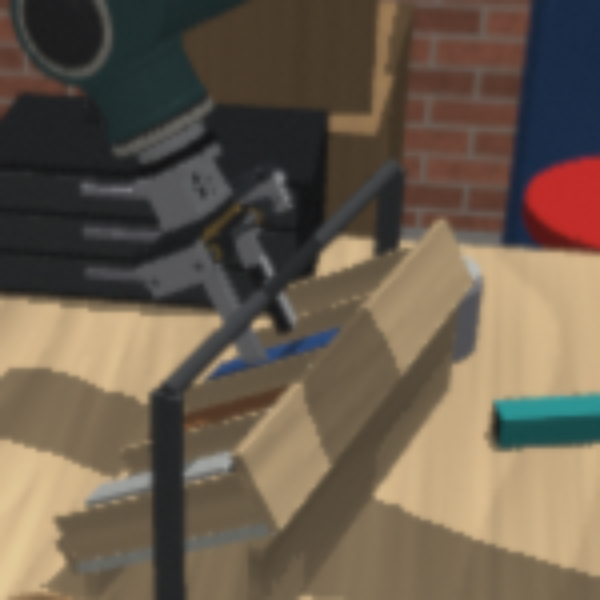

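```bash
python3 -m crank '[{"translation":[0.1,0.2,1.5],"delta_rot":[0,0,0],"claw":5.6},{"translation":[0.1,0.2,3],"delta_rot":[0,0,0],"claw":5.6},{"translation":[0.1,0.2,4],"delta_rot":[0,0,0],"claw":5.6},{"translation":[0.1,0.2,4],"delta_rot":[0,0,0],"claw":5.6},{"translation":[0.1,0.2,4],"delta_rot":[0,0,0],"claw":3}]' 25; python3 -m crank '[{"translation":[0,0,0],"delta_rot":[0,0,0],"claw":3},{"translation":[0,0,0],"delta_rot":[0,0,0],"claw":3},{"translation":[0,0,0],"delta_rot":[0,0,0],"claw":3},{"translation":[0,0,0],"delta_rot":[0,0,0],"claw":3}]'
python3 -c "
from go import *
show();rel(T1+n*.011,RB)"
```

```text
time_s: 11.35
position: [0.5249, -0.291, 0.0962]
ee_rot: [[0.825, -0.307, -0.474], [-0.266, -0.952, 0.154], [-0.499, -0.001, -0.867]]
ft_force: [-0.5, -0.2, 0.8]
gripper_width: 0.052
time_s: 11.68
position: [0.5249, -0.2912, 0.0962]
ee_rot: [[0.825, -0.308, -0.474], [-0.267, -0.952, 0.154], [-0.498, -0.0, -0.867]]
ft_force: [3.7, -0.4, 6.2]
gripper_width: 0.0362
11.68 [ 0.5249 -0.2912  0.0962] F [ 3.7 -0.4  6.2] w 0.0362 q [ 0.46  0.82 -0.05  1.36  0.09  1.48 -1.5 ] 
 [[ 0.825 -0.308 -0.474]
 [-0.267 -0.952  0.154]
 [-0.498 -0.    -0.867]]
t 11.68 rel cm [-0.13 -0.02  0.5 ] deg [ 0.  -0.1  0.1] | 0.5 0.2
```

```bash
python3 -m crank '[{"translation":[0,0,-2],"delta_rot":[0,0,0],"claw":3},{"translation":[0.3,0,-4],"delta_rot":[0,0,0],"claw":3},{"translation":[1,0,-7],"delta_rot":[0,0,0],"claw":3},{"translation":[2,0,-10],"delta_rot":[0,0,0],"claw":3},{"translation":[3,0,-13],"delta_rot":[0,0,0],"claw":3}]' 30
python3 -m crank '[{"translation":[-1,-1,-3],"delta_rot":[-1,4,-5],"claw":3},{"translation":[-2.5,-3,-6],"delta_rot":[-3,8,-10],"claw":3},{"translation":[-4.5,-5.5,-9],"delta_rot":[-4,12,-16],"claw":3},{"translation":[-7,-8.5,-11],"delta_rot":[-6,16,-22],"claw":3},{"translation":[-10,-11,-11.7],"delta_rot":[-7,20,-27],"claw":3}]'
python3 -c "
from go import *
show();rel(clampP(-.008,-.05,.36),RD)
p,d=capture('side')
cv2.imwrite('pics/s7.png',p[:,:,::-1])"
```

```text
time_s: 12.1
position: [0.6113, -0.3191, 0.1947]
ee_rot: [[0.825, -0.308, -0.474], [-0.266, -0.951, 0.154], [-0.499, -0.001, -0.867]]
ft_force: [0.7, -0.7, -1.9]
gripper_width: 0.0357
time_s: 12.52
position: [0.6197, -0.2053, 0.345]
ee_rot: [[0.972, 0.176, -0.155], [0.18, -0.984, 0.014], [-0.15, -0.042, -0.988]]
ft_force: [2.0, -0.5, -1.0]
gripper_width: 0.0358
12.52 [ 0.6197 -0.2053  0.345 ] F [ 2.  -0.5 -1. ] w 0.0358 q [ 0.38  0.5  -0.19  1.25  0.11  1.56 -1.19] 
 [[ 0.972  0.176 -0.155]
 [ 0.18  -0.984  0.014]
 [-0.15  -0.042 -0.988]]
t 12.52 rel cm [  0.29 -40.11   0.13] deg [ -3.2   8.4 -10.6] | 40.1 13.9
```

View pics/s7.png

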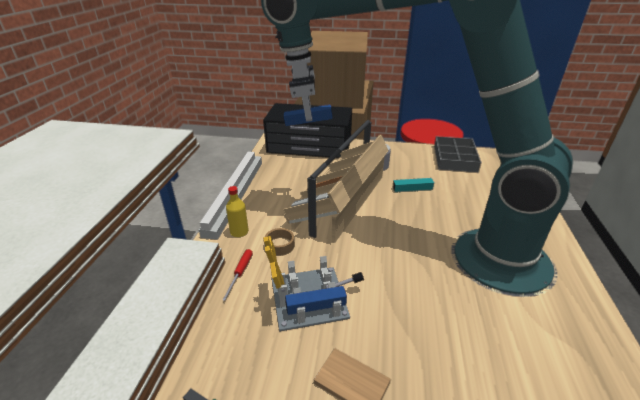

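```bash
python3 -m crank '[{"translation":[0,-4,0],"delta_rot":[-1,3,-4],"claw":3},{"translation":[0,-8,0],"delta_rot":[-2,6,-8],"claw":3},{"translation":[0,-12,0],"delta_rot":[-3,8.4,-10.6],"claw":3},{"translation":[0,-16,0],"delta_rot":[-3,8.4,-10.6],"claw":3},{"translation":[0,-20,0],"delta_rot":[-3,8.4,-10.6],"claw":3}]'
python3 -c "
from go import *
show();rel(clampP(-.010,-.05,.25),RD)"
```

```text
time_s: 12.98
position: [0.5832, -0.0089, 0.3527]
ee_rot: [[0.937, 0.35, -0.005], [0.35, -0.937, 0.003], [-0.003, -0.005, -1.0]]
ft_force: [1.4, 0.7, -1.6]
gripper_width: 0.0355
12.98 [ 0.5832 -0.0089  0.3527] F [ 1.4  0.7 -1.6] w 0.0355 q [ 0.22  0.27 -0.32  1.55  0.08  1.34 -1.32] 
 [[ 0.937  0.35  -0.005]
 [ 0.35  -0.937  0.003]
 [-0.003 -0.005 -1.   ]]
t 12.98 rel cm [  3.86 -19.66  10.34] deg [-0.3  0.2 -0.4] | 22.5 0.5
```

```bash
python3 -m crank '[{"translation":[1,-4,0],"delta_rot":[0,0,0],"claw":3},{"translation":[2,-8,0],"delta_rot":[0,0,0],"claw":3},{"translation":[3,-12,0],"delta_rot":[0,0,0],"claw":3},{"translation":[3.5,-16,0],"delta_rot":[0,0,-0.4],"claw":3},{"translation":[3.7,-19.6,2],"delta_rot":[0,0,-0.4],"claw":3}]'
python3 -m crank '[{"translation":[0,0,2],"delta_rot":[0,0,0],"claw":3},{"translation":[0,0,6],"delta_rot":[0,0,0],"claw":3},{"translation":[0,0,9],"delta_rot":[0,0,0],"claw":3},{"translation":[0,0,9],"delta_rot":[0,0,0],"claw":3}]'
python3 -c "
from go import *
show();rel(clampP(-.010,-.05,.0645),RD)
from fit import blue
p,d=capture('side');P,uv=cloud('side',d,blue(p)); s=(P[:,0]>.4)&(P[:,1]>.10)&(P[:,2]>.15); P=P[s]; L=np.c_[(P-C)@cx,(P-C)@cy,P[:,2]]; print(len(L),np.percentile(L,[1,50,99],axis=0).round(4)); s=state()['position']-C; print(s@cx,s@cy)
"
```

```text
time_s: 13.4
position: [0.5505, 0.1893, 0.3357]
ee_rot: [[0.934, 0.358, -0.001], [0.358, -0.934, 0.005], [0.001, -0.006, -1.0]]
ft_force: [1.4, -0.1, -0.6]
gripper_width: 0.0356
time_s: 13.73
position: [0.5472, 0.1855, 0.2375]
ee_rot: [[0.934, 0.357, -0.014], [0.357, -0.934, 0.001], [-0.012, -0.006, -1.0]]
ft_force: [0.5, 0.5, -2.5]
gripper_width: 0.0358
13.73 [0.5472 0.1855 0.2375] F [ 0.5  0.5 -2.5] w 0.0358 q [-0.05  0.36 -0.42  1.71  0.15  1.12 -1.71] 
 [[ 0.934  0.357 -0.014]
 [ 0.357 -0.934  0.001]
 [-0.012 -0.006 -1.   ]]
t 13.73 rel cm [ 0.6  -0.13 17.3 ] deg [-0.3  0.7  0. ] | 17.3 0.8
733 [[-0.0825 -0.0617  0.2122]
 [ 0.0041 -0.0356  0.2382]
 [ 0.0583 -0.0316  0.2435]]
-0.01242855386373269 -0.0522968389822163
```

```bash
python3 -m crank '[{"translation":[0.4,-0.15,3],"delta_rot":[0,0.4,0],"claw":3},{"translation":[0.4,-0.15,7],"delta_rot":[0,0.4,0],"claw":3},{"translation":[0.4,-0.15,11],"delta_rot":[0,0.4,0],"claw":3},{"translation":[0.4,-0.15,12.5],"delta_rot":[0,0.4,0],"claw":3},{"translation":[0.4,-0.15,12.5],"delta_rot":[0,0.4,0],"claw":3}]'
python3 -c "
from go import *
show();rel(clampP(-.009,-.05,.0645),RD)"
```

```text
time_s: 14.2
position: [0.5518, 0.1893, 0.1165]
ee_rot: [[0.934, 0.357, -0.002], [0.357, -0.934, 0.005], [-0.0, -0.006, -1.0]]
ft_force: [-1.3, -0.5, -1.3]
gripper_width: 0.0358
14.2 [0.5518 0.1893 0.1165] F [-1.3 -0.5 -1.3] w 0.0358 q [-0.08  0.5  -0.38  1.81  0.23  0.88 -1.78] 
 [[ 0.934  0.357 -0.002]
 [ 0.357 -0.934  0.005]
 [-0.    -0.006 -1.   ]]
t 14.2 rel cm [-0.08 -0.    5.2 ] deg [-0.3  0.  -0. ] | 5.2 0.3
```

```bash
python3 -m crank '[{"translation":[-0.1,0,1],"delta_rot":[0,0,0],"claw":3},{"translation":[-0.1,0,2],"delta_rot":[0,0,0],"claw":3},{"translation":[-0.1,0,3],"delta_rot":[0,0,0],"claw":3},{"translation":[-0.1,0,3.5],"delta_rot":[0,0,0],"claw":3},{"translation":[-0.1,0,3.5],"delta_rot":[0,0,0],"claw":3}]'
python3 -m crank '[{"translation":[0,0,0.7],"delta_rot":[0,0,0],"claw":3},{"translation":[0,0,1.3],"delta_rot":[0,0,0],"claw":3},{"translation":[0,0,1.3],"delta_rot":[0,0,0],"claw":3}]'
python3 -c "
from go import *
show();rel(clampP(-.009,-.05,.0645),RD)
p,d=capture('side')
cv2.imwrite('pics/s8.png',cv2.resize(p[200:340,240:380],None,fx=4,fy=4)[:,:,::-1])"
```

```text
time_s: 14.62
position: [0.5511, 0.1895, 0.0822]
ee_rot: [[0.934, 0.357, -0.0], [0.357, -0.934, 0.006], [0.002, -0.005, -1.0]]
ft_force: [-0.8, 0.3, -1.8]
gripper_width: 0.0358
time_s: 14.87
position: [0.5509, 0.1896, 0.0688]
ee_rot: [[0.934, 0.357, -0.0], [0.357, -0.934, 0.006], [0.002, -0.006, -1.0]]
ft_force: [0.7, -0.0, -1.1]
gripper_width: 0.0356
14.87 [0.5509 0.1896 0.0688] F [ 0.7 -0.  -1.1] w 0.0356 q [-0.1   0.57 -0.36  1.83  0.27  0.79 -1.81] 
 [[ 0.934  0.357 -0.   ]
 [ 0.357 -0.934  0.006]
 [ 0.002 -0.006 -1.   ]]
t 14.87 rel cm [-0.01  0.02  0.43] deg [-0.3 -0.1  0. ] | 0.4 0.3
```

View pics/s8.png

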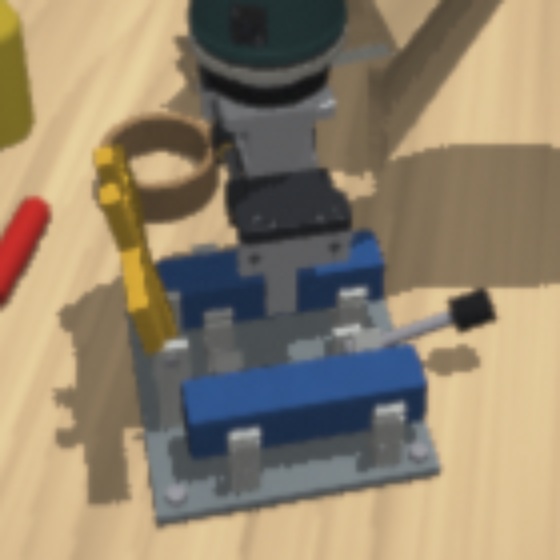

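```bash
python3 -m crank '[{"translation":[0,0,0.2],"delta_rot":[0,0,0],"claw":3},{"translation":[0,0,0.4],"delta_rot":[0,0,0],"claw":3},{"translation":[0,0,0.5],"delta_rot":[0,0,0],"claw":3}]'
python3 -m crank '[{"translation":[0,0,0],"delta_rot":[0,0,0],"claw":3}]'
```

```text
time_s: 15.17
position: [0.5514, 0.1898, 0.0647]
ee_rot: [[0.934, 0.357, 0.001], [0.357, -0.934, 0.006], [0.003, -0.005, -1.0]]
ft_force: [0.2, 0.3, -2.1]
gripper_width: 0.0359
time_s: 15.25
position: [0.5513, 0.1897, 0.0647]
ee_rot: [[0.934, 0.357, 0.001], [0.357, -0.934, 0.006], [0.003, -0.005, -1.0]]
ft_force: [0.2, -1.3, -2.1]
gripper_width: 0.0356
```

```bash
python3 -m crank '[{"translation":[0,0,0.2],"delta_rot":[0,0,0],"claw":3},{"translation":[0,0,0.2],"delta_rot":[0,0,0],"claw":3}]'
python3 -m crank '[{"translation":[0,0,0.1],"delta_rot":[0,0,0],"claw":3},{"translation":[0,0,0.1],"delta_rot":[0,0,0],"claw":3}]'
```

```text
time_s: 15.42
position: [0.5512, 0.1897, 0.0626]
ee_rot: [[0.934, 0.357, 0.001], [0.357, -0.934, 0.006], [0.003, -0.005, -1.0]]
ft_force: [-0.3, -0.4, -1.8]
gripper_width: 0.0358
time_s: 15.58
position: [0.5514, 0.1898, 0.0618]
ee_rot: [[0.934, 0.357, 0.001], [0.357, -0.934, 0.006], [0.003, -0.005, -1.0]]
ft_force: [0.8, 0.1, -2.4]
gripper_width: 0.0361
```

```bash
python3 -m crank '[{"translation":[0,0,0.1],"delta_rot":[0,0,0],"claw":3},{"translation":[0,0,0.2],"delta_rot":[0,0,0],"claw":3},{"translation":[0,0,0.2],"delta_rot":[0,0,0],"claw":3}]'
```

```text
time_s: 15.83
position: [0.5516, 0.19, 0.0614]
ee_rot: [[0.934, 0.357, 0.002], [0.357, -0.934, 0.006], [0.004, -0.005, -1.0]]
ft_force: [-10.3, -4.6, 27.6]
gripper_width: 0.0357
```

```bash
python3 -m crank '[{"translation":[0,0,-0.2],"delta_rot":[0,0,0],"claw":3},{"translation":[0,0,-0.2],"delta_rot":[0,0,0],"claw":5.6},{"translation":[0,0,-0.2],"delta_rot":[0,0,0],"claw":5.6},{"translation":[0,0,-0.2],"delta_rot":[0,0,0],"claw":5.6},{"translation":[0,0,-0.2],"delta_rot":[0,0,0],"claw":5.6}]'
python3 -m crank '[{"translation":[0,0,-3],"delta_rot":[0,0,0],"claw":5.6},{"translation":[0,0,-7],"delta_rot":[0,0,0],"claw":5.6},{"translation":[0,0,-11],"delta_rot":[0,0,0],"claw":5.6},{"translation":[0,0,-15],"delta_rot":[0,0,0],"claw":5.6},{"translation":[0,0,-19],"delta_rot":[0,0,0],"claw":3}]'
python3 -m crank '[{"translation":[0,0,-4],"delta_rot":[0,0,0],"claw":0},{"translation":[0,0,-6],"delta_rot":[0,0,0],"claw":0},{"translation":[0,0,-6],"delta_rot":[0,0,0],"claw":0}]' 30
python3 -c "
from go import *
show();rel(clampP(.15,0,.31),RD)
from fit import blue
for nm in('top','side'):
  p,d=capture(nm);np.savez(nm+'9.npz',p=p,d=d)
  c=p[110:260,190:340] if nm=='top' else p[200:340,240:380]
  cv2.imwrite('pics/%s9c.png'%nm,cv2.resize(c,None,fx=4,fy=4)[:,:,::-1])
P,uv=cloud('side',d,blue(p)); s=(P[:,0]>.4)&(P[:,1]>.1); P=P[s]; L=np.c_[(P-C)@cx,(P-C)@cy,P[:,2]]
for s in (L[:,1]>0,L[:,1]<0): print(s.sum(),np.percentile(L[s],[1,50,99],axis=0).round(4))
hsv=cv2.cvtColor(p,cv2.COLOR_RGB2HSV); m=(hsv[...,0]>18)&(hsv[...,0]<30)&(hsv[...,1]>200); m[:,:240]=0;m[:200]=0;m[:,380:]=0
P,uv=cloud('side',d,m);L=np.c_[(P-C)@cx,(P-C)@cy,P[:,2]];L=L[L[:,2]>.07]
print(len(L),L.min(0),L.max(0))
for z in np.arange(.08,.22,.02):
  k=abs(L[:,2]-z)<.01; print(z.round(2),k.sum(),np.percentile(L[k][:,0],[3,50,97]).round(3) if k.sum() else '')
"
```

```text
time_s: 16.25
position: [0.5513, 0.1898, 0.0617]
ee_rot: [[0.934, 0.357, 0.001], [0.357, -0.934, 0.006], [0.003, -0.006, -1.0]]
ft_force: [-0.1, -0.5, -0.0]
gripper_width: 0.0553
time_s: 16.67
position: [0.5508, 0.1886, 0.2538]
ee_rot: [[0.934, 0.357, 0.001], [0.357, -0.934, 0.006], [0.003, -0.006, -1.0]]
ft_force: [0.4, -0.1, -0.2]
gripper_width: 0.0523
time_s: 16.92
position: [0.5525, 0.189, 0.3168]
ee_rot: [[0.934, 0.357, 0.007], [0.357, -0.934, 0.008], [0.01, -0.005, -1.0]]
ft_force: [1.2, -0.5, 0.3]
gripper_width: 0.0328
16.92 [0.5525 0.189  0.3168] F [ 1.2 -0.5  0.3] w 0.0328 q [-0.03  0.3  -0.43  1.61  0.13  1.25 -1.69] 
 [[ 0.934  0.357  0.007]
 [ 0.357 -0.934  0.008]
 [ 0.01  -0.005 -1.   ]]
t 16.92 rel cm [15.76 -5.08  0.86] deg [-0.3 -0.6  0. ] | 16.6 0.6
900 [[-0.0808  0.0372  0.0373]
 [-0.0082  0.0613  0.0646]
 [ 0.0614  0.0699  0.0685]]
643 [[-0.0774 -0.0615  0.0376]
 [-0.01   -0.0373  0.0643]
 [ 0.0572 -0.0293  0.0681]]Traceback (most recent call last):
  File "<string>", line 12, in <module>
    P,uv=cloud('side',d,m);L=np.c_[(P-C)@cx,(P-C)@cy,P[:,2]];L=L[L[:,2]>.07]
         ~~~~~^^^^^^^^^^^^
  File "h.py", line 15, in cloud
    v,u=np.nonzero(m); return deproj(n,np.c_[u,v],d[m]),np.c_[u,v]
                              ~~~~~~^^^^^^^^^^^^^^^^^^^
  File "h.py", line 9, in deproj
    u=cv2.undistortPoints(px,K,D).reshape(-1,2); z=np.asarray(z).reshape(-1,1)
      ~~~~~~~~~~~~~~~~~~~^^^^^^^^
cv2.error: OpenCV(4.12.0) /io/opencv/modules/calib3d/src/undistort.dispatch.cpp:347: error: (-215:Assertion failed) CV_IS_MAT(_src) && CV_IS_MAT(_dst) && (_src->rows == 1 || _src->cols == 1) && (_dst->rows == 1 || _dst->cols == 1) && _src->cols + _src->rows - 1 == _dst->rows + _dst->cols - 1 && (CV_MAT_TYPE(_src->type) == CV_32FC2 || CV_MAT_TYPE(_src->type) == CV_64FC2) && (CV_MAT_TYPE(_dst->type) == CV_32FC2 || CV_MAT_TYPE(_dst->type) == CV_64FC2) in function 'cvUndistortPointsInternal'
```

View pics/side9c.png

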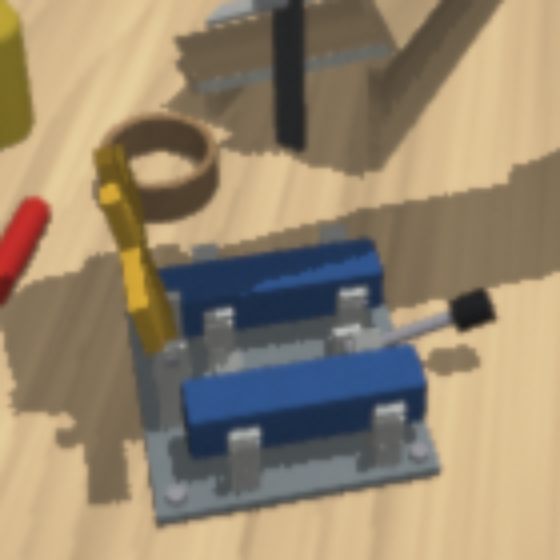

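View pics/top9c.png

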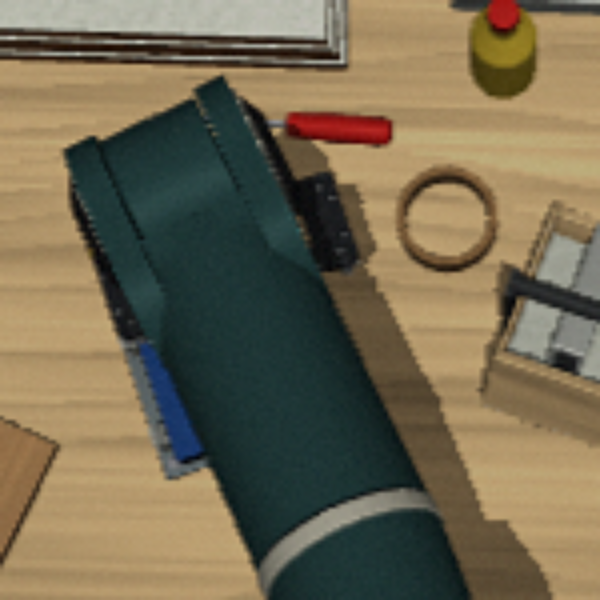

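```bash
python3 -c "
from go import *
z=np.load('side9.npz');p,d=z['p'],z['d']
hsv=cv2.cvtColor(p,cv2.COLOR_RGB2HSV)
P,uv=cloud('side',d);L=np.c_[(P-C)@cx,(P-C)@cy,P[:,2]]
k=(hsv[uv[:,1],uv[:,0]][:,1]>180)&(abs(L[:,1])<.075)&(L[:,2]>.085)&(L[:,2]<.23)&(abs(L[:,0]-.1)<.05);L=L[k];print(len(L))
for zz in np.arange(.09,.22,.02):
  k=abs(L[:,2]-zz)<.01; print(zz.round(2),k.sum(),np.percentile(L[k][:,0],[3,50,97]).round(3) if k.sum() else '')
k=(hsv[uv[:,1],uv[:,0]][:,2]<60); P2=P[k];M=np.c_[(P2-C)@cx,(P2-C)@cy,P2[:,2]]; s=(abs(M[:,1])<.03)&(M[:,0]<-.09)&(M[:,0]>-.16)&(M[:,2]>.02)&(M[:,2]<.1); print('knob',s.sum(),M[s].mean(0),M[s].min(0),M[s].max(0))
"
```

```text
290
0.09 4 [0.066 0.069 0.071]
0.11 5 [0.07  0.071 0.072]
0.13 8 [0.071 0.074 0.077]
0.15 45 [0.075 0.078 0.086]
0.17 125 [0.079 0.084 0.091]
0.19 49 [0.083 0.088 0.095]
0.21 54 [0.088 0.093 0.099]
knob 68 [-0.13235653  0.00509468  0.0551944 ] [-0.14452581 -0.00629159  0.04495062] [-0.12012163  0.01249135  0.06261511]
```

```bash
python3 -m crank '[{"translation":[4,-1,0],"delta_rot":[0,0,0],"claw":0},{"translation":[8,-2,0],"delta_rot":[0,0,0],"claw":0},{"translation":[12,-3.5,0],"delta_rot":[0,0,0],"claw":0},{"translation":[15,-5,0],"delta_rot":[0,0,0],"claw":0},{"translation":[15.5,-5.1,0.5],"delta_rot":[0,-0.6,0],"claw":0}]'
python3 -m crank '[{"translation":[0,0,0],"delta_rot":[0,0,0],"claw":0},{"translation":[0,0,4],"delta_rot":[0,0,0],"claw":0},{"translation":[0,0,8],"delta_rot":[0,0,0],"claw":0},{"translation":[0,0,12],"delta_rot":[0,0,0],"claw":0},{"translation":[0,0,13],"delta_rot":[0,0,0],"claw":0}]'
python3 -c "
from go import *
show();rel(clampP(.125,0,.165),RD)
p,d=capture('side')
cv2.imwrite('pics/s10.png',cv2.resize(p[180:340,220:380],None,fx=3.5,fy=3.5)[:,:,::-1])"
```

```text
time_s: 17.43
position: [0.6787, 0.2955, 0.3043]
ee_rot: [[0.933, 0.36, -0.012], [0.36, -0.933, 0.003], [-0.01, -0.007, -1.0]]
ft_force: [-0.6, -0.2, -0.1]
gripper_width: 0.0002
time_s: 17.85
position: [0.6735, 0.2892, 0.1703]
ee_rot: [[0.934, 0.357, -0.017], [0.357, -0.934, -0.002], [-0.017, -0.004, -1.0]]
ft_force: [-0.5, 0.1, -1.6]
gripper_width: 0.0005
17.85 [0.6735 0.2892 0.1703] F [-0.5  0.1 -1.6] w 0.0005 q [-0.21  0.71 -0.39  1.33  0.26  1.17 -1.82] 
 [[ 0.934  0.357 -0.017]
 [ 0.357 -0.934 -0.002]
 [-0.017 -0.004 -1.   ]]
t 17.85 rel cm [-1.6  -0.04  0.56] deg [-0.3  1.   0. ] | 1.7 1.0
```

View pics/s10.png

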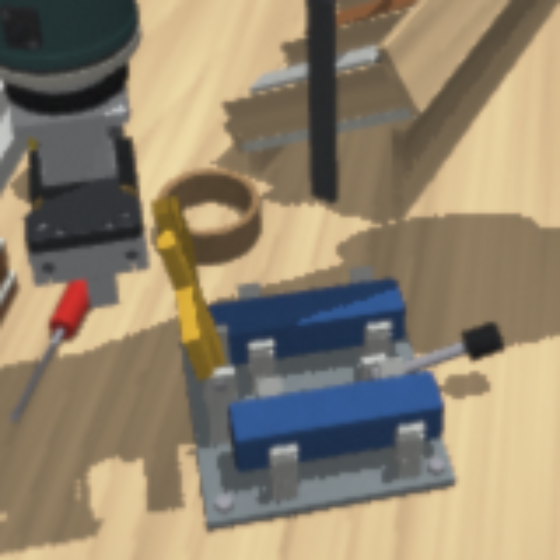

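```bash
python3 -m crank '[{"translation":[-2.5,0,-0.3],"delta_rot":[0,1,0],"claw":0},{"translation":[-4.6,0,-0.7],"delta_rot":[0,1,0],"claw":0},{"translation":[-6,0,-1],"delta_rot":[0,1,0],"claw":0},{"translation":[-7.5,0,-1],"delta_rot":[0,1,0],"claw":0},{"translation":[-9,0,-0.5],"delta_rot":[0,1,0],"claw":0}]'
python3 -c "
from go import *
show();s=state()['position']-C;print(s@cx,s@cy)
p,d=capture('side')
cv2.imwrite('pics/s11.png',cv2.resize(p[180:340,220:380],None,fx=3.5,fy=3.5)[:,:,::-1])"
```

```text
time_s: 18.32
position: [0.5935, 0.2596, 0.1872]
ee_rot: [[0.934, 0.357, 0.013], [0.357, -0.934, 0.011], [0.016, -0.005, -1.0]]
ft_force: [2.7, 1.2, 4.0]
gripper_width: 0.0006
18.32 [0.5935 0.2596 0.1872] F [2.7 1.2 4. ] w 0.0006 q [-0.15  0.52 -0.42  1.6   0.23  1.06 -1.84] 
 [[ 0.934  0.357  0.013]
 [ 0.357 -0.934  0.011]
 [ 0.016 -0.005 -1.   ]]
0.05580668406243373 0.00044397944861977734
```

View pics/s11.png

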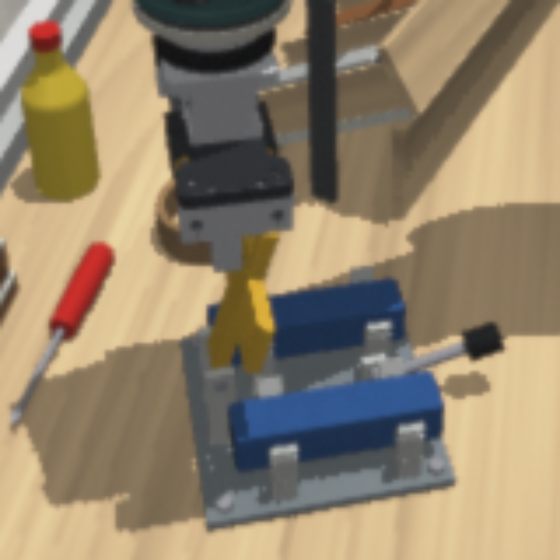

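```bash
python3 -m crank '[{"translation":[-1,0,0.8],"delta_rot":[0,-0.8,0],"claw":0},{"translation":[-2,0,2],"delta_rot":[0,-0.8,0],"claw":0},{"translation":[-3,0,3.2],"delta_rot":[0,-0.8,0],"claw":0},{"translation":[-4,0,4.5],"delta_rot":[0,-0.8,0],"claw":0},{"translation":[-4.8,0,5.8],"delta_rot":[0,-0.8,0],"claw":0}]'
python3 -c "
from go import *
show();s=state()['position']-C;print(s@cx,s@cy)
p,d=capture('side')
cv2.imwrite('pics/s12.png',cv2.resize(p[180:340,220:380],None,fx=3.5,fy=3.5)[:,:,::-1])"
```

```text
time_s: 18.78
position: [0.5489, 0.2429, 0.1259]
ee_rot: [[0.934, 0.357, -0.004], [0.357, -0.934, 0.004], [-0.002, -0.005, -1.0]]
ft_force: [3.2, 1.3, 3.1]
gripper_width: 0.0002
18.78 [0.5489 0.2429 0.1259] F [3.2 1.3 3.1] w 0.0002 q [-0.15  0.52 -0.41  1.75  0.25  0.92 -1.87] 
 [[ 0.934  0.357 -0.004]
 [ 0.357 -0.934  0.004]
 [-0.002 -0.005 -1.   ]]
0.008234218804740333 0.0007207498311713962
```

View pics/s12.png

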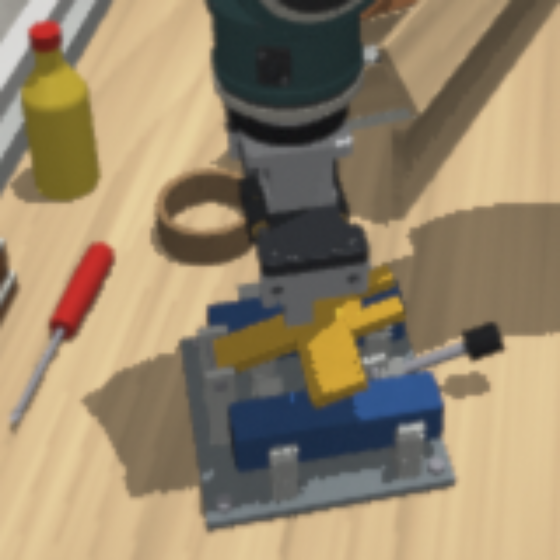

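```bash
python3 -m crank '[{"translation":[-0.3,0,0.7],"delta_rot":[0,0,0],"claw":0},{"translation":[-0.5,0,1.4],"delta_rot":[0,0,0],"claw":0},{"translation":[-0.6,0,2],"delta_rot":[0,0,0],"claw":0},{"translation":[-0.6,0,2.1],"delta_rot":[0,0,0],"claw":0}]'
python3 -c "
from go import *
s=state()['position']-C;print(s@cx,s@cy)"
python3 -m crank '[{"translation":[0,0,0.2],"delta_rot":[0,0,0],"claw":0},{"translation":[0,0,0.2],"delta_rot":[0,0,0],"claw":0}]'
```

```text
time_s: 19.17
position: [0.5432, 0.241, 0.1045]
ee_rot: [[0.934, 0.357, -0.005], [0.357, -0.934, 0.004], [-0.003, -0.005, -1.0]]
ft_force: [-4.9, -5.9, 25.6]
gripper_width: 0.0001
0.002169651453359127 0.0009449033544569093
time_s: 19.33
position: [0.5433, 0.241, 0.1043]
ee_rot: [[0.934, 0.357, -0.004], [0.357, -0.934, 0.003], [-0.003, -0.004, -1.0]]
ft_force: [-12.3, -8.8, 42.6]
gripper_width: 0.0006
```

```bash
python3 -m crank '[{"translation":[0,0,-1],"delta_rot":[0,0,0],"claw":0},{"translation":[0,0,-4],"delta_rot":[0,0,0],"claw":0},{"translation":[0,0,-8],"delta_rot":[0,0,0],"claw":0},{"translation":[0,0,-12],"delta_rot":[0,0,0],"claw":5},{"translation":[0,0,-16],"delta_rot":[0,0,0],"claw":5}]'
python3 -c "
from go import *
show();rel(clampP(-.124,0,.26),RD)
p,d=capture('side');np.savez('side13.npz',p=p,d=d)
cv2.imwrite('pics/s13.png',cv2.resize(p[200:340,240:380],None,fx=4,fy=4)[:,:,::-1])
hsv=cv2.cvtColor(p,cv2.COLOR_RGB2HSV)
P,uv=cloud('side',d);L=np.c_[(P-C)@cx,(P-C)@cy,P[:,2]]; H=hsv[uv[:,1],uv[:,0]]
k=(H[:,0]>15)&(H[:,0]<32)&(H[:,1]>180)&(abs(L[:,1])<.075)&(L[:,2]>.074)&(L[:,0]>-.08)&(L[:,0]<.09); q=L[k]; A=np.c_[q[:,:2],np.ones(len(q))]
c=np.linalg.lstsq(A,q[:,2],rcond=None)[0];print(k.sum(),'strap slope',c,np.percentile(q,[2,50,98],axis=0).round(3))
k=(H[:,2]<70)&(L[:,0]<-.09)&(L[:,0]>-.17)&(abs(L[:,1])<.03)&(L[:,2]>.02)&(L[:,2]<.1); print('knob',k.sum(),L[k].mean(0).round(4),np.percentile(L[k],[2,98],axis=0).round(4))
k=(abs(L[:,1])<.012)&(L[:,0]<-.06)&(L[:,0]>-.11)&(L[:,2]>.02)&(L[:,2]<.07);print(L[k][np.argsort(L[k][:,0])][::6].round(3))
"
```

```text
time_s: 19.75
position: [0.5431, 0.2403, 0.2637]
ee_rot: [[0.934, 0.358, -0.006], [0.358, -0.934, 0.004], [-0.005, -0.006, -1.0]]
ft_force: [0.4, 0.8, 1.1]
gripper_width: 0.0107
19.75 [0.5431 0.2403 0.2637] F [0.4 0.8 1.1] w 0.0107 q [-0.11  0.37 -0.46  1.64  0.17  1.18 -1.81] 
 [[ 0.934  0.358 -0.006]
 [ 0.358 -0.934  0.004]
 [-0.005 -0.006 -1.   ]]
t 19.75 rel cm [-12.58   0.03   0.42] deg [-0.3  0.3  0. ] | 12.6 0.4
876 strap slope [ 0.00308449 -0.00330848  0.07895864] [[-0.066 -0.061  0.076]
 [-0.011  0.008  0.079]
 [ 0.055  0.07   0.082]]
knob 78 [-0.1324  0.0043  0.0551] [[-0.1442 -0.0056  0.0468]
 [-0.1203  0.0109  0.0618]]
[[-0.109 -0.002  0.046]
 [-0.105  0.001  0.046]
 [-0.101 -0.001  0.044]
 [-0.097  0.002  0.038]
 [-0.093 -0.003  0.04 ]
 [-0.089  0.002  0.039]
 [-0.085 -0.003  0.038]
 [-0.081  0.001  0.036]
 [-0.076 -0.002  0.038]
 [-0.073  0.001  0.034]]
```

View pics/s13.png

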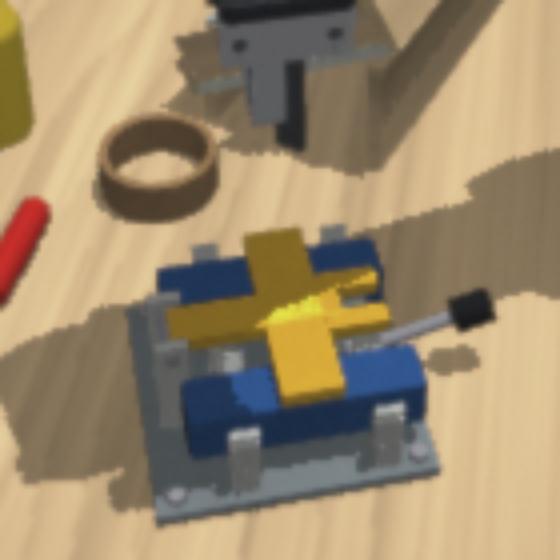

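```bash
python3 -m crank '[{"translation":[-4,0,0],"delta_rot":[0,0,0],"claw":5},{"translation":[-8,0,0],"delta_rot":[0,0,0],"claw":5},{"translation":[-12,0,0],"delta_rot":[0,0,0],"claw":5},{"translation":[-12.5,0,3],"delta_rot":[0,0,0],"claw":5},{"translation":[-12.5,0,6],"delta_rot":[0,0,0],"claw":5}]'
python3 -m crank '[{"translation":[0,0,3],"delta_rot":[0,0,0],"claw":5},{"translation":[0,0,6],"delta_rot":[0,0,0],"claw":5},{"translation":[0,0,8],"delta_rot":[0,0,0],"claw":5},{"translation":[0,0,8],"delta_rot":[0,0,0],"claw":5}]' 8
python3 -c "
from go import *
show();rel(clampP(-.123,0,.056),RD);s=state()['position']-C;print(s@cx,s@cy)
p,d=capture('side');np.savez('side13.npz',p=p,d=d)
cv2.imwrite('pics/s14.png',cv2.resize(p[200:340,240:400],None,fx=4,fy=4)[:,:,::-1])"
```

```text
time_s: 20.22
position: [0.4259, 0.1954, 0.2038]
ee_rot: [[0.934, 0.357, -0.0], [0.357, -0.934, 0.004], [0.001, -0.004, -1.0]]
ft_force: [2.1, 0.4, -1.1]
gripper_width: 0.0473
time_s: 20.55
position: [0.4241, 0.1954, 0.1191]
ee_rot: [[0.934, 0.357, -0.011], [0.357, -0.934, 0.002], [-0.009, -0.006, -1.0]]
ft_force: [-0.8, -0.3, -0.1]
gripper_width: 0.0495
20.55 [0.4241 0.1954 0.1191] F [-0.8 -0.3 -0.1] w 0.0495 q [-0.09  0.33 -0.46  2.08  0.19  0.79 -1.88] 
 [[ 0.934  0.357 -0.011]
 [ 0.357 -0.934  0.002]
 [-0.009 -0.006 -1.   ]]
t 20.55 rel cm [0.29 0.13 6.31] deg [-0.3  0.5  0. ] | 6.3 0.6
-0.12532319830065253 0.0008910362355147652
```

View pics/s14.png

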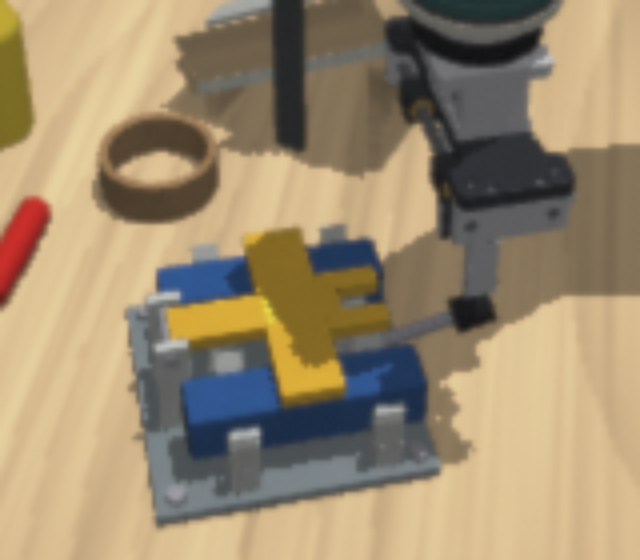

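```bash
python3 -m crank '[{"translation":[0.1,0.1,2],"delta_rot":[0,0.3,0],"claw":5},{"translation":[0.1,0.1,4],"delta_rot":[0,0.3,0],"claw":5},{"translation":[0.1,0.1,6],"delta_rot":[0,0.3,0],"claw":5},{"translation":[0.1,0.1,6],"delta_rot":[0,0.3,0],"claw":5},{"translation":[0.1,0.1,6],"delta_rot":[0,0.3,0],"claw":1.5}]' 10
python3 -m crank '[{"translation":[0,0,0],"delta_rot":[0,0,0],"claw":1.5},{"translation":[0,0,0],"delta_rot":[0,0,0],"claw":1.5},{"translation":[0,0,0],"delta_rot":[0,0,0],"claw":1.5},{"translation":[0,0,0],"delta_rot":[0,0,0],"claw":1.5}]'
python3 -c "
from go import *
show();s=state()['position']-C;print(s@cx,s@cy)
p,d=capture('side');np.savez('side13.npz',p=p,d=d)
cv2.imwrite('pics/s15.png',cv2.resize(p[200:340,240:400],None,fx=4,fy=4)[:,:,::-1])"
```

```text
time_s: 21.02
position: [0.4271, 0.196, 0.0633]
ee_rot: [[0.934, 0.357, -0.001], [0.357, -0.934, 0.006], [0.001, -0.006, -1.0]]
ft_force: [-0.4, 0.2, -0.2]
gripper_width: 0.0463
time_s: 21.35
position: [0.428, 0.1941, 0.0632]
ee_rot: [[0.935, 0.356, 0.001], [0.356, -0.934, 0.004], [0.002, -0.003, -1.0]]
ft_force: [4.8, -7.6, -0.3]
gripper_width: 0.0237
21.35 [0.428  0.1941 0.0632] F [ 4.8 -7.6 -0.3] w 0.0237 q [-0.13  0.43 -0.42  2.11  0.27  0.65 -1.94] 
 [[ 0.935  0.356  0.001]
 [ 0.356 -0.934  0.004]
 [ 0.002 -0.003 -1.   ]]
-0.12217708121246201 -0.001688933898570999
```

View pics/s15.png

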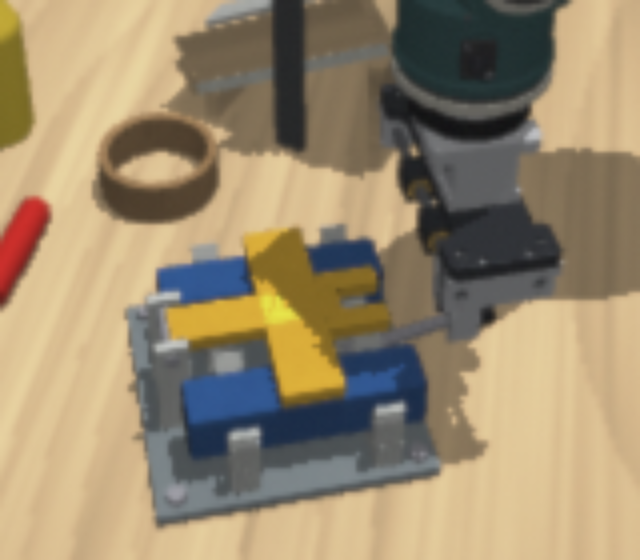

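```bash
python3 -m crank '[{"translation":[0.6,0.15,-1.25],"delta_rot":[0,0,0],"claw":1.5},{"translation":[1.3,0.15,-2.3],"delta_rot":[0,0,0],"claw":1.5},{"translation":[2.2,0.15,-3.3],"delta_rot":[0,0,0],"claw":1.5},{"translation":[3.25,0.15,-4.1],"delta_rot":[0,0,0],"claw":1.5},{"translation":[4,0.15,-4.6],"delta_rot":[0,0,0],"claw":1.5}]'
python3 -c "
from go import *
show();s=state()['position']-C;print(s@cx,s@cy)
p,d=capture('side')
cv2.imwrite('pics/s16.png',cv2.resize(p[200:340,240:400],None,fx=4,fy=4)[:,:,::-1])"
```

```text
time_s: 21.82
position: [0.4653, 0.2083, 0.1097]
ee_rot: [[0.934, 0.357, -0.0], [0.357, -0.934, 0.005], [0.002, -0.005, -1.0]]
ft_force: [-0.9, -1.1, -3.7]
gripper_width: 0.0229
21.82 [0.4653 0.2083 0.1097] F [-0.9 -1.1 -3.7] w 0.0229 q [-0.11  0.41 -0.44  1.99  0.23  0.79 -1.89] 
 [[ 0.934  0.357 -0.   ]
 [ 0.357 -0.934  0.005]
 [ 0.002 -0.005 -1.   ]]
-0.08222000284021892 -0.0017889218572479104
```

View pics/s16.png

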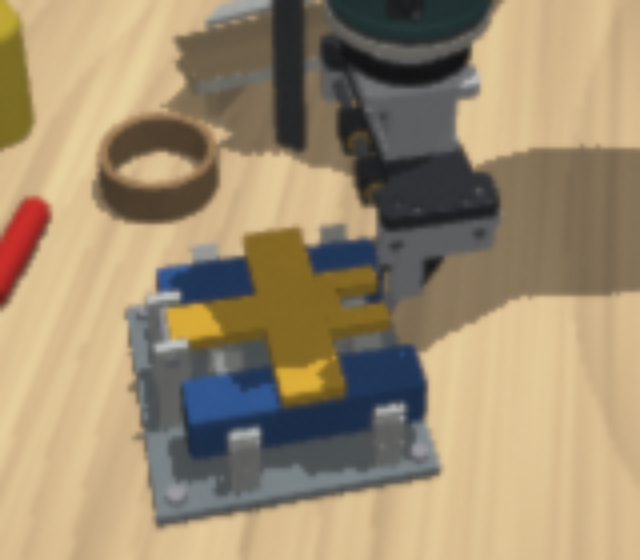

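```bash
python3 -m crank '[{"translation":[0.8,0,-0.35],"delta_rot":[0,0,0],"claw":1.5},{"translation":[1.6,0,-0.6],"delta_rot":[0,0,0],"claw":1.5},{"translation":[2.4,0,-0.8],"delta_rot":[0,0,0],"claw":1.5},{"translation":[3.2,0,-0.9],"delta_rot":[0,0,0],"claw":1.5},{"translation":[4,0,-1],"delta_rot":[0,0,0],"claw":1.5}]'
python3 -m crank '[{"translation":[0.3,0,0],"delta_rot":[0,0,0],"claw":1.5},{"translation":[0.3,0,0],"delta_rot":[0,0,0],"claw":1.5}]'
python3 -c "
from go import *
show();s=state()['position']-C;print(s@cx,s@cy)
p,d=capture('side')
cv2.imwrite('pics/s17.png',cv2.resize(p[200:340,240:400],None,fx=4,fy=4)[:,:,::-1])"
```

```text
time_s: 22.28
position: [0.5027, 0.223, 0.1185]
ee_rot: [[0.934, 0.357, -0.0], [0.357, -0.934, 0.006], [0.002, -0.006, -1.0]]
ft_force: [-0.0, 0.0, 0.7]
gripper_width: 0.0151
time_s: 22.45
position: [0.5054, 0.224, 0.1183]
ee_rot: [[0.934, 0.357, -0.001], [0.357, -0.934, 0.006], [0.002, -0.006, -1.0]]
ft_force: [0.4, 0.1, 0.2]
gripper_width: 0.0153
22.45 [0.5054 0.224  0.1183] F [0.4 0.1 0.2] w 0.0153 q [-0.13  0.46 -0.43  1.88  0.24  0.85 -1.88] 
 [[ 0.934  0.357 -0.001]
 [ 0.357 -0.934  0.006]
 [ 0.002 -0.006 -1.   ]]
-0.039155719979879364 -0.0014057223060346055
```

View pics/s17.png

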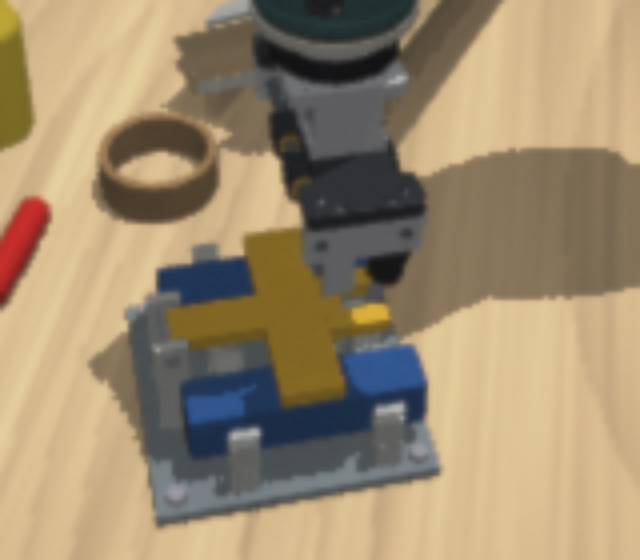

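The knob slipped out of the pads at about 0.3 rad, now at (385,265) in the crop on the robot side of the fingers. I'll go over it and push with closed fingers.

```bash
python3 -m crank '[{"translation":[0,0,-3],"delta_rot":[0,0,0],"claw":1.5},{"translation":[0,0,-7],"delta_rot":[0,0,0],"claw":0},{"translation":[-3,0,-7.5],"delta_rot":[0,0,0],"claw":0},{"translation":[-7,0,-7.5],"delta_rot":[0,0,0],"claw":0},{"translation":[-8.5,0,-7.5],"delta_rot":[0,0,0],"claw":0}]' 20
python3 -c "
from go import *
show();s=state()['position']-C;print(s@cx,s@cy)
p,d=capture('side')
cv2.imwrite('pics/s18.png',cv2.resize(p[200:340,240:400],None,fx=4,fy=4)[:,:,::-1])
P,uv=cloud('side',d);L=np.c_[(P-C)@cx,(P-C)@cy,P[:,2]]
H=cv2.cvtColor(p,cv2.COLOR_RGB2HSV)[uv[:,1],uv[:,0]]
k=(H[:,2]<70)&(L[:,0]<-.02)&(L[:,0]>-.11)&(abs(L[:,1])<.03)&(L[:,2]>.085)&(L[:,2]<.135); print('knob',k.sum(),L[k].mean(0).round(4),np.percentile(L[k],[2,98],axis=0).round(4))
"
```

```text
time_s: 22.92
position: [0.4219, 0.1915, 0.1933]
ee_rot: [[0.934, 0.358, -0.001], [0.358, -0.934, 0.004], [0.0, -0.004, -1.0]]
ft_force: [0.6, 0.8, 0.8]
gripper_width: 0.0006
22.92 [0.4219 0.1915 0.1933] F [0.6 0.8 0.8] w 0.0006 q [-0.05  0.2  -0.49  2.03  0.11  0.94 -1.8 ] 
 [[ 0.934  0.358 -0.001]
 [ 0.358 -0.934  0.004]
 [ 0.    -0.004 -1.   ]]
-0.12872867041279334 -0.0019696060143607336
knob 107 [-0.0744  0.0043  0.1122] [[-0.0861 -0.0078  0.096 ]
 [-0.064   0.0112  0.1233]]
```

View pics/s18.png

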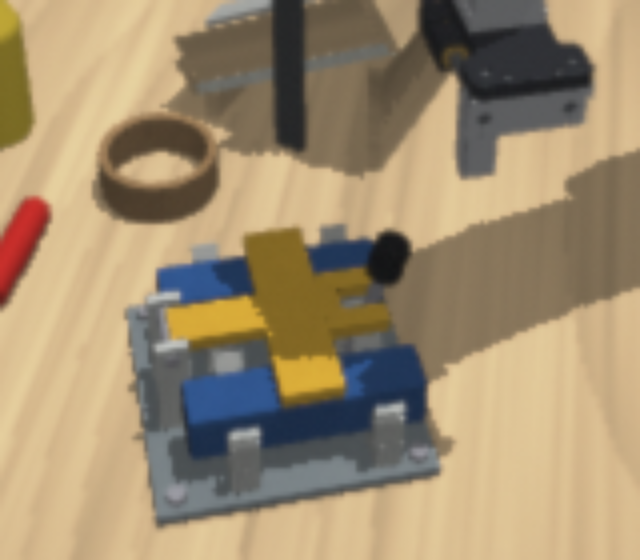

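```bash
python3 -m crank '[{"translation":[0,0,3],"delta_rot":[0,0,0],"claw":0},{"translation":[0,0,6],"delta_rot":[0,0,0],"claw":0},{"translation":[1,0,6.5],"delta_rot":[0,0,0],"claw":0},{"translation":[2,0,6.5],"delta_rot":[0,0,0],"claw":0},{"translation":[3,0,6.5],"delta_rot":[0,0,0],"claw":0}]'
python3 -m crank '[{"translation":[0.8,0,0],"delta_rot":[0,0,0],"claw":0},{"translation":[1.6,0,0],"delta_rot":[0,0,0],"claw":0},{"translation":[2.4,0,0],"delta_rot":[0,0,0],"claw":0},{"translation":[3.2,0,0],"delta_rot":[0,0,0],"claw":0},{"translation":[3.4,0,0],"delta_rot":[0,0,0],"claw":0}]'
cat > kn.py <<'E'
from go import *
import sys
show();s=state()['position']-C;print(s@cx,s@cy)
p,d=capture('side')
cv2.imwrite('pics/%s.png'%sys.argv[1],cv2.resize(p[200:340,240:400],None,fx=4,fy=4)[:,:,::-1])
P,uv=cloud('side',d);L=np.c_[(P-C)@cx,(P-C)@cy,P[:,2]]
H=cv2.cvtColor(p,cv2.COLOR_RGB2HSV)[uv[:,1],uv[:,0]]
k=(H[:,2]<70)&(L[:,0]<-.01)&(L[:,0]>-.11)&(abs(L[:,1])<.03)&(L[:,2]>.085)&(L[:,2]<.135); print('knob',k.sum(),L[k].mean(0).round(4),np.percentile(L[k],[2,98],axis=0).round(4))
E
python3 kn.py s19
```

```text
time_s: 23.38
position: [0.4548, 0.2046, 0.1292]
ee_rot: [[0.934, 0.357, -0.001], [0.357, -0.934, 0.006], [0.001, -0.006, -1.0]]
ft_force: [-1.6, -0.9, 1.5]
gripper_width: 0.0007
time_s: 23.8
position: [0.4764, 0.2124, 0.1262]
ee_rot: [[0.933, 0.358, -0.022], [0.358, -0.934, -0.006], [-0.022, -0.002, -1.0]]
ft_force: [-73.5, -29.4, 45.5]
gripper_width: 0.0003
23.8 [0.4764 0.2124 0.1262] F [-73.5 -29.4  45.5] w 0.0003 q [-0.11  0.41 -0.45  1.93  0.22  0.87 -1.88] 
 [[ 0.933  0.358 -0.022]
 [ 0.358 -0.934 -0.006]
 [-0.022 -0.002 -1.   ]]
-0.07042755390500541 -0.00187707506925857
knob 102 [-0.05    0.0055  0.1159] [[-0.0622 -0.0074  0.1   ]
 [-0.0404  0.0114  0.1275]]
```

View pics/s19.png

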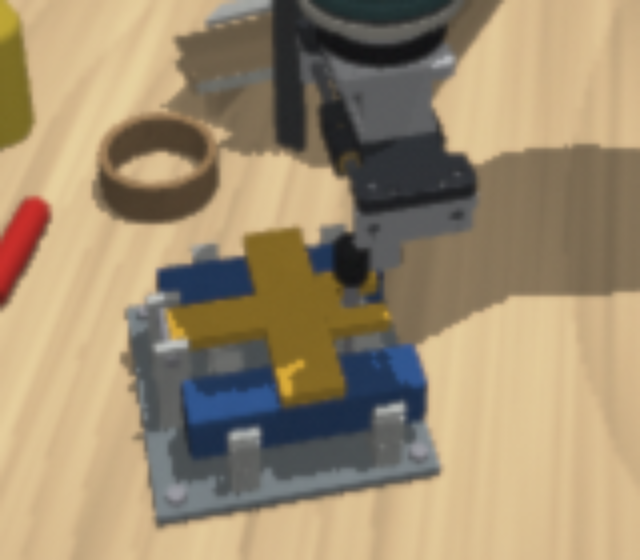

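```bash
python3 -m crank '[{"translation":[-0.8,0,0],"delta_rot":[0,0,0],"claw":0},{"translation":[-1.5,0,0],"delta_rot":[0,0,0],"claw":0},{"translation":[-4,0,0],"delta_rot":[0,0,0],"claw":0},{"translation":[-6,0,-1],"delta_rot":[0,0,0],"claw":0},{"translation":[-6,0,-5],"delta_rot":[0,0,0],"claw":0}]'
python3 kn.py s20
python3 - <<'E'
import sys
sys.path.insert(0,'.')
from go import *
# project expected axis of bolt and knob outline for theta 0 and .12
p,d=capture('side');np.savez('side20.npz',p=p,d=d)
def knob(th,dr=0):
    pts=[]
    for h in(71,99):
        for t in np.linspace(0,2*np.pi,24,endpoint=False):
            e=np.array([-np.sin(th),0,np.cos(th)]);f=np.array([np.cos(th),0,np.sin(th)])
            q=np.array([-40,0,26])+e*h+12*(np.cos(t)*f+np.sin(t)*np.array([0,1,0])); pts.append(clampP(*(q/1000)))
    return np.array(pts)
big=cv2.resize(p[240:300,300:360],None,fx=10,fy=10,interpolation=cv2.INTER_CUBIC)
for th,c in((0,(255,0,0)),(.12,(0,255,0))):
    uv=proj('side',knob(th)); h=cv2.convexHull(((uv-[300,240]+.5)*10).astype(np.int32)); cv2.polylines(big,[h],1,c,1)
cv2.imwrite('pics/kn20.png',big[:,:,::-1])
E
```

```text
time_s: 24.27
position: [0.4248, 0.1924, 0.1751]
ee_rot: [[0.934, 0.358, -0.008], [0.358, -0.934, 0.002], [-0.007, -0.005, -1.0]]
ft_force: [1.4, 0.1, 0.1]
gripper_width: 0.0006
24.27 [0.4248 0.1924 0.1751] F [1.4 0.1 0.1] w 0.0006 q [-0.05  0.24 -0.49  2.03  0.13  0.91 -1.82] 
 [[ 0.934  0.358 -0.008]
 [ 0.358 -0.934  0.002]
 [-0.007 -0.005 -1.   ]]
-0.1257493302895994 -0.0022142723789512764
knob 106 [-0.0516  0.0049  0.1158] [[-0.0628 -0.0075  0.0991]
 [-0.0422  0.0117  0.1259]]
```

View pics/kn20.png

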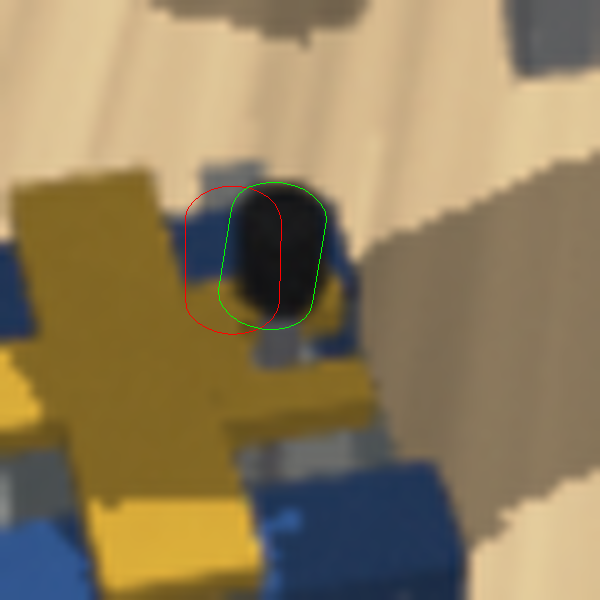

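View pics/s20.png

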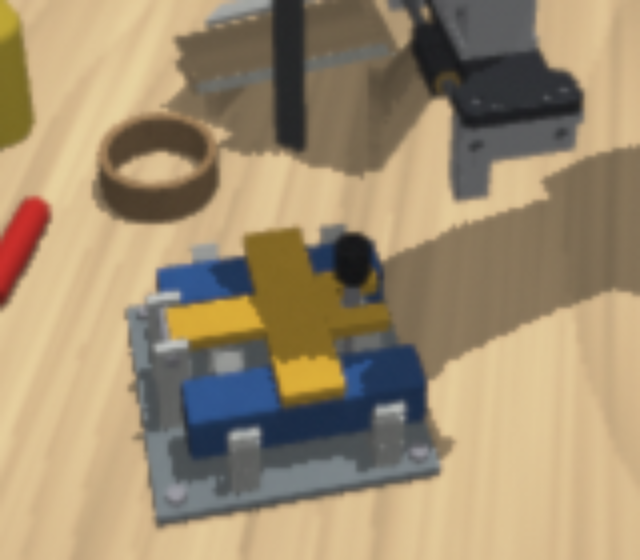

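My overlay shows 0.14 rad, but the bolt hit a hard stop. The brackets and hinge also sat about 9 mm towards the robot in my frame, so the frame's x origin may be biased. Checking that.

Run:
```python
from go import *
p=np.load('side20.npz')['p'];d=np.load('side20.npz')['d']
t0=np.load('top0.npz');
def knobpts(th,sh):
    pts=[]
    for h in(71,99):
        for t in np.linspace(0,2*np.pi,24,endpoint=False):
            e=np.array([-np.sin(th),0,np.cos(th)]);f=np.array([np.cos(th),0,np.sin(th)])
            q=np.array([-40,0,26])+e*h+12*(np.cos(t)*f+np.sin(t)*np.array([0,1,0])); pts.append(clampP(q[0]/1000+sh,q[1]/1000,q[2]/1000))
    return np.array(pts)
strap=[(80,15),(20,15),(20,72),(-20,72),(-20,25),(-60,25),(-60,9),(-32,9),(-32,-9),(-60,-9),(-60,-25),(-20,-25),(-20,-72),(20,-72),(20,-15),(80,-15)]
strap=[(80-(100-0) if False else x,y) for x,y in strap]
out=[]
for sh in(0,-.009):
    big=cv2.resize(p[225:315,270:360],None,fx=6,fy=6,interpolation=cv2.INTER_CUBIC)
    def dr(P,c,hull=False):
        q=((proj('side',P)-[270,225]+.5)*6).astype(np.int32)
        if hull:q=cv2.convexHull(q)
        cv2.polylines(big,[q],1,c,1)
    dr(np.array([clampP(x/1000+sh,y/1000,.0795) for x,y in strap]),(0,255,0))
    dr(knobpts(0,sh),(255,0,0),True)
    for bx_ in(45,-45):
      for by_ in(50,-50):
        for s in(1,-1):
          dr(np.array([clampP((bx_+a)/1000+sh,(by_+s*b)/1000,.064) for a,b in((9,26),(9,30),(-9,30),(-9,26))]),(255,0,255))
    cv2.imwrite(f'pics/fr{int(-sh*1000)}.png',big[:,:,::-1])
z=t0['p'];
```

```text
(no output)
```

View pics/fr0.png

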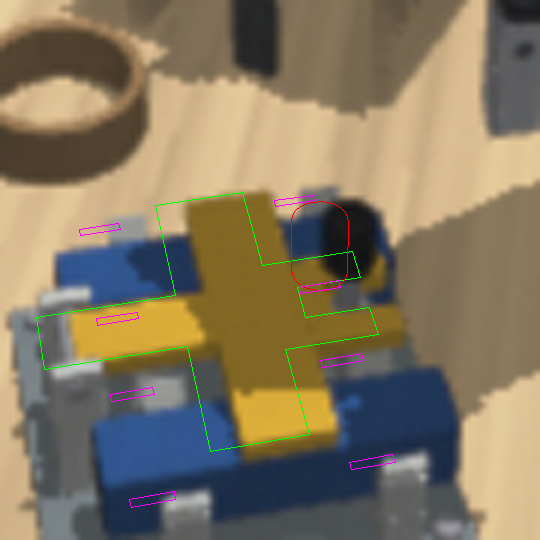

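View pics/fr9.png

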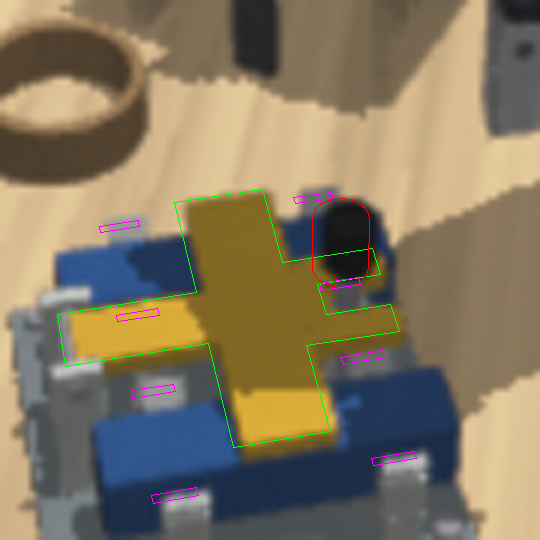

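Run:
```python
from go import *
z=np.load('side20.npz');p,d=z['p'],z['d']
P,uv=cloud('side',d);L=np.c_[(P-C)@cx,(P-C)@cy,P[:,2]]; H=cv2.cvtColor(p,cv2.COLOR_RGB2HSV)[uv[:,1],uv[:,0]]
k=(H[:,0]>15)&(H[:,0]<32)&(H[:,1]>180)&(abs(L[:,2]-.0795)<.004)&(abs(L[:,1])<.08)
for lo,hi in((-.07,-.03),(.03,.07)):
    s=k&(L[:,1]>lo)&(L[:,1]<hi); print('cross x',np.percentile(L[s][:,0],[1,99]).round(4),s.sum())
s=k&(abs(L[:,0]+.01)<.02);print('cross y',np.percentile(L[s][:,1],[.5,99.5]).round(4))
s=k&(abs(L[:,1])<.025);print('fork tip',np.percentile(L[s][:,0],[.5]).round(4))
b=(H[:,0]>105)&(H[:,0]<125)&(H[:,1]>120)&(abs(L[:,1])<.09)&(abs(L[:,0])<.12)&(L[:,2]>.02)
for s in(b&(L[:,1]>0),b&(L[:,1]<0)): print('tube',np.percentile(L[s][:,0],[.5,99.5]).round(4),L[s&(L[:,2]>.06)][:,2].mean().round(4))
kk=(H[:,2]<70)&(L[:,0]<-.02)&(L[:,0]>-.08)&(abs(L[:,1])<.03)&(L[:,2]>.085)&(L[:,2]<.135)
q=L[kk]
for lo,hi in((.097,.106),(.106,.115),(.115,.124)):
    s=(q[:,2]>lo)&(q[:,2]<hi); print(lo,np.percentile(q[s][:,0],[3,97]).round(4),q[s][:,0].mean().round(4),s.sum())
```

```text
cross x [-0.0282  0.0046] 121
cross x [-0.03    0.0054] 186
cross y [-0.0661  0.0716]
fork tip [-0.0675]
tube [-0.0824  0.0631] 0.0652
tube [-0.078   0.0648] 0.0658
0.097 [-0.0598 -0.0416] -0.0502 18
0.106 [-0.0626 -0.0417] -0.0512 26
0.115 [-0.0627 -0.0426] -0.0519 39
```

With the frame corrected to the strap (-12 mm in x), the knob sits at x = -40 mm, so it is upright. The strap is level and the tubes are within 5 mm of centre. I'll raise the arm clear and do a final check.

```bash
python3 -m crank '[{"translation":[-1,3,-4],"delta_rot":[0,0,0],"claw":0},{"translation":[-1,7,-8],"delta_rot":[0,0,0],"claw":0},{"translation":[-1,11,-12],"delta_rot":[0,0,0],"claw":0},{"translation":[-1,15,-15],"delta_rot":[0,0,0],"claw":0},{"translation":[-1,19,-15],"delta_rot":[0,0,0],"claw":0}]'
python3 -m crank '[{"translation":[0,4,0],"delta_rot":[0,0,0],"claw":0},{"translation":[0,8,0],"delta_rot":[0,0,0],"claw":0},{"translation":[0,12,0],"delta_rot":[0,0,0],"claw":0},{"translation":[0,14,0],"delta_rot":[0,0,0],"claw":0},{"translation":[0,14,0],"delta_rot":[0,0,0],"claw":0}]'
python3 - <<'E'
import sys;sys.path.insert(0,'.')
from go import *
show()
p,d=capture('top');cv2.imwrite('pics/topF.png',p[:,:,::-1]);np.savez('topF.npz',p=p,d=d)
P,uv=cloud('top',d);L=np.c_[(P-C)@cx,(P-C)@cy,P[:,2]]; H=cv2.cvtColor(p,cv2.COLOR_RGB2HSV)[uv[:,1],uv[:,0]]
k=(H[:,0]>15)&(H[:,0]<32)&(H[:,1]>180)&(abs(L[:,2]-.0795)<.006)&(abs(L[:,1])<.08)&(abs(L[:,0])<.12)
s=k&(abs(L[:,1])>.03);print('cross x',np.percentile(L[s][:,0],[1,99]).round(4),s.sum())
b=(H[:,0]>105)&(H[:,0]<125)&(H[:,1]>120)&(abs(L[:,1])<.09)&(abs(L[:,0])<.12)&(L[:,2]>.05)
for s in(b&(L[:,1]>0),b&(L[:,1]<0)): print('tube',np.percentile(L[s],[1,99],axis=0).round(4))
kk=(H[:,2]<70)&(abs(L[:,0]+.05)<.05)&(abs(L[:,1])<.03)&(L[:,2]>.1)&(L[:,2]<.14);print('knob',kk.sum(),L[kk].mean(0))
a=cv2.resize(p[140:250,190:300],None,fx=5,fy=5,interpolation=cv2.INTER_CUBIC); cv2.imwrite('pics/topFc.png',a[:,:,::-1])
E
```

```text
time_s: 24.78
position: [0.476, 0.0469, 0.3167]
ee_rot: [[0.933, 0.359, 0.004], [0.359, -0.933, 0.006], [0.006, -0.004, -1.0]]
ft_force: [0.5, 0.5, -0.2]
gripper_width: 0.0004
time_s: 25.2
position: [0.526, -0.0885, 0.3119]
ee_rot: [[0.936, 0.352, -0.0], [0.352, -0.936, 0.005], [0.001, -0.004, -1.0]]
ft_force: [-0.0, -1.1, -0.4]
gripper_width: 0.0006
25.2 [ 0.526  -0.0885  0.3119] F [-0.  -1.1 -0.4] w 0.0006 q [ 0.34  0.19 -0.26  1.73  0.05  1.22 -1.15] 
 [[ 0.936  0.352 -0.   ]
 [ 0.352 -0.936  0.005]
 [ 0.001 -0.004 -1.   ]]
cross x [-0.0315  0.0061] 220
tube [[-0.0849  0.0341  0.0523]
 [ 0.0628  0.0684  0.0757]]
tube [[-0.0805 -0.0654  0.0527]
 [ 0.0665 -0.0308  0.0758]]
knob 42 [-0.05386822 -0.00142855  0.12186479]
```

View pics/topF.png

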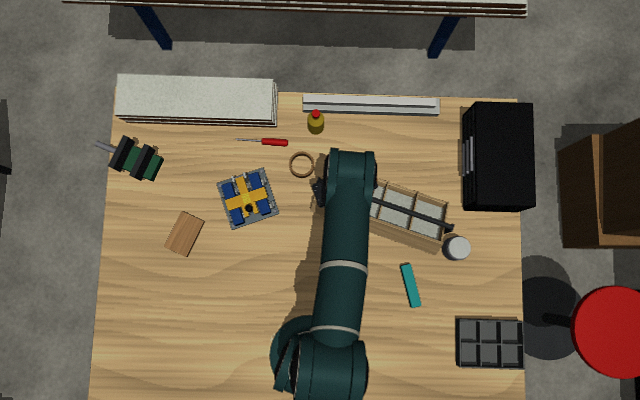

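View pics/topFc.png

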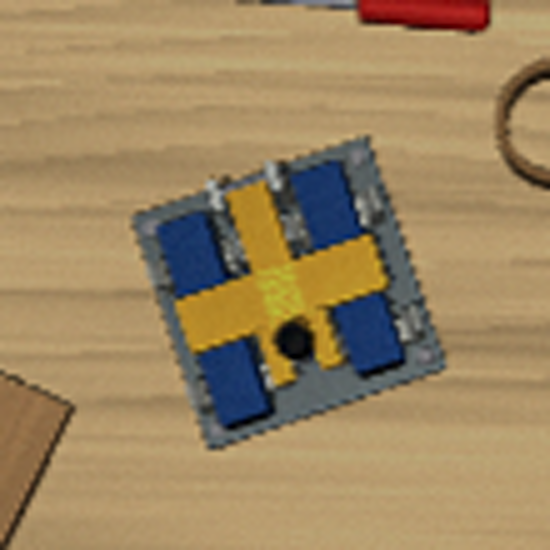

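```bash
python3 -c "
from bench import *
print(hand_in())"
```

```text
the job is handed in; nothing more can be done
None
```

Both blue tubes are in the cradles with the strap down and the bolt upright in its slot. I handed the job in at about 25 s, with the gripper clear; the verdict is not reported.

- **Last checks (top and side cameras):**
  - The tubes sit about 2 and 6 mm off centre lengthwise, at seated height, and show straight in the cradles.
  - The strap's measured slope is about 0 rad, and the bolt is about 0.01 rad off upright, give or take 0.03 rad.
- **Other things on the bench:** The tape, glue, driver, tin and offcut look unmoved. The arm hid the timber and the aluminium bar in the last picture. They were in place after the second tube was lifted, and I did not touch the bin after that.
- **Bolt slip:** The knob slid out of the pads at roughly 0.4 rad. I finished by pushing it with closed fingers, which drove the bolt against its stop at about 90 N in total (120 N limit).
- **Frame disagreement:** My first clamp frame, taken from the base plate outline, was about 12 mm off along x compared with the brackets, strap and bolt. An overlay in that frame wrongly showed the bolt at 0.14 rad. The figures above use the corrected frame.

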